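# Restock the packing-bench caddy

## Task

Set up the packing bench's caddy for the next shift: lay the full tape roll flat over the round hub, stand the full label roll in the round well, lay the carton cutter flat, right way up, along the long trough, and stand the tape measure upright, lengthwise in the pocket. Leave the two nearly finished rolls, tape and labels, where they are on the mat.

Things in the scene. Friction and masses are not known exactly. Their poses are not given: they have to be found in the camera images.
- tape_full_mid (a point): Full roll of packing tape lying flat: a ring 96 mm across, 48 mm high, bore 76 mm, so a wall 10 mm thick (brown card core, straw-coloured tape). Best gripped from above by its wall, one finger in the bore. Point: centre of the bore, half-way up (24 mm); z along the roll's axis, up at the start. It lies on the 2 mm thick bench mat, with other things some 110 mm away, centre to centre.
- tape_end_mid (a point): Nearly finished tape roll, which must stay: a ring 84 mm across, 48 mm high, bore 76 mm, wall only 4 mm. Point: centre of the bore, half-way up; z along its axis.
- labels_full_mid (a point): Full roll of blank white labels standing on end: 62 mm in diameter, 54 mm high, with a 25 mm bore. Point: its centre, half-way up (27 mm); z along its axis, up. It lies on the 2 mm thick bench mat, with other things some 110 mm away, centre to centre.
- labels_end_mid (a point): Nearly finished label roll, which must stay: 40 mm in diameter, 54 mm high, 25 mm bore, standing on end. Point: its centre, half-way up; z along its axis.
- cutter_mid (a point): Carton cutter lying flat: a flat aluminium-coloured sleeve 96 mm long (x), 26 mm wide (y), 15 mm thick, with a black thumb slide 3 mm high on top and a 6 mm blade tip at the +x end. Point: its centre, half-way up (7.5 mm); z up. It lies on the 2 mm thick bench mat, with other things some 110 mm away, centre to centre.
- measure_mid (a point): Grey pocket tape measure standing on its base: 70 mm long (x, hook at the +x end standing out 4 mm further), 36 mm thick (y, flat sides), 60 mm high with a round back. Point: its centre, half-way up (30 mm); z up. It lies on the 2 mm thick bench mat, with other things some 110 mm away, centre to centre.
- hub_seat (a point): Place of the tape roll: dark 118 mm square insert with a round grey chamfered hub, 54 mm across and 10 mm high, that goes into the bore; keep a finger in the bore above it (grip the roll's upper half). The four inserts lie 2 by 2, 122 mm apart, in any order, in a grey tray (252 mm square, rim 16 mm high) beside the mat. Point: middle of the plate's upper face, 9 mm above the bench; z up.
- well_seat (a point): Place of the label roll: dark 118 mm square insert in the tray with a light grey, round rim 84 mm across inside, 90 mm outside, 10 mm high; the roll stands within it. Point: middle of the plate's upper face, 9 mm above the bench; z up.
- trough_seat (a point): Place of the cutter: dark 118 mm square insert in the tray with a light grey, long narrow trough, 112 mm (x) by 48 mm (y) inside, walls 3 mm thick and 12 mm high, the long walls open for the fingers over the middle 56 mm. Point: middle of the plate's upper face, 9 mm above the bench; z up.
- pocket_seat (a point): Place of the tape measure: dark 118 mm square insert in the tray with a light grey, shorter, wider pocket, 92 mm (x) by 58 mm (y) inside, closed walls 3 mm thick and 12 mm high. Point: middle of the plate's upper face, 9 mm above the bench; z up.

How it is judged:
By the outcome, as a careful person would: the job done as asked, in the order asked, and still so for the second after the job is handed in, with the robot touching nothing.
It also fails if it takes over 128 s, if anything falls off the work surface, if the arm or the gripper's body presses on something with over 40 N, if the wrist force passes 120 N, or if a joint passes its speed limit or range.

## Robot

A 7-joint arm with a two-finger parallel gripper is mounted at the origin on the work surface. World frame = base frame: x ahead of the robot, y to its left, z up, the work surface at z = 0. Lengths are in m, angles in rad, forces in N, time in s.
With the tool pointing down it reaches from about 0.425 to 0.95 m from the base axis. Payload 4.7 kg.
Tool frame: the origin (TCP) lies at the centre of the arm's flange, where the gripper is bolted on; the fingertips stand 182 mm ahead of it and the grasp point (between the pads) lies 164 mm ahead of it; z points along the fingers, y is the direction in which the jaws open and shut (so a half turn about z gives the same grasp; the last joint's range is limited). The gripper opens to 87 mm and grips with 3 to 60 N. Pads are 19 mm wide; open, the fingers measure 117 mm over their backs; the gripper's body (75 mm by 190 mm) begins 51 mm behind the grasp point.
Start: joints at [1.151, 0.469, -0.049, 1.532, 0.024, 1.141, -0.082], TCP at [0.257, -0.624, 0.405] pointing down, gripper open.
Joint ranges: [-2.59, 2.59], [-0.33, 1.99], [-1.39, 1.29], [0.1, 2.45], [-1.04, 4.18], [0.21, 1.99], [-2.66, 2.66]. Speed limits (rad/s): [2.57, 2.57, 3.14, 3.14, 3.14, 3.14, 3.14].

## Interface

Orientations are given as a unit quaternion [x, y, z, w].
In Python, from rig import observe, viewer, env gives the robot as it stands.
- The arm moves only by the shell command python3 -m pendant 'ROWS' [OPENING] [FORCE]. ROWS is JSON, a list of rows, each an object of numbers: "x", "y", "z": the shift along the tool's x, y, z in cm; "twist": the turn about the tool's z in rad. A call has 1 to 5 rows; each row is the pose to reach, as a shift and turn from the pose measured when the call began, along the tool's axes at that moment; what a row does not reach only later rows make up. A row lasts 1/10 s, in which the tool goes at most 50 mm and 8.59 degrees, less where a joint would pass 70% of its speed; a pose out of reach is approached as far as the arm can. A call with a gripper value outside its range is refused whole. OPENING is the opening in per cent of the stroke, from 0 (shut) to 100 (fully open), set as the call begins (- or left out, the last holds). The fingers move at their own pace and stop on an object; FORCE is the grip in N (left out, the last holds). Time passes only in rows, so rows that repeat a pose let the fingers close. It gives the time, the measured TCP pose, the force and the opening at its end, in the units of the state.
- observe(): the state, without advancing time (a new reading comes with each control period).
- viewer.capture(name): name is "scene" or "top"; returns a dict with "pixels" (384x512x3 uint8, red, green, blue), "intrinsics" (3x3 intrinsics, pixels), "k1" (the pictures are not rectified: a ray, as slopes to the right and down, at radius r is drawn at 1 + k1 r^2 times it, then the intrinsics apply), "R" (3x3) and "t" (3): a world point X has camera coordinates R X + t. Camera axes: x right, y down, z forward; pixel columns grow to the right and rows downward; lengths in m; the calibration is good to about 2 mm. A picture is of the moment at which its call begins. There is no depth.
- env.close_job(): hands the job in, once; it reports no verdict.
The state is a dict: "clock": time; "q": joint angles; "qd": joint speeds; "effort": joint torques, N m; "ee_pos": TCP position; "ee_rot": TCP orientation; "contact_force": force on the tool from outside, world axes, zero at the start; "moment": the same for the moment, N m; "opening": finger opening in m.
Only numpy, scipy, OpenCV 4.12 (cv2) and the standard library are available. Lean on these libraries where they do the work, as an engineer would, in place of code of your own. Each camera call takes 0.05 s, during which the arm holds its last target.

## Working session

There is one attempt and no reset: what is moved stays moved. The work goes in short steps, Python scripts to look and compute and a shell command to move; the robot and the scene stay as the last step left them, time stands still between calls to the robot, and variables do not carry over. Pictures are saved under pics/ and viewed, and the job is handed in when it is done.

```bash
ls; mkdir -p pics
cat > h.py <<'E'
import numpy as np, cv2
from rig import observe, viewer, env
from scipy.spatial.transform import Rotation as Ro
def snap(n,f):
    c=viewer.capture(n); cv2.imwrite(f'pics/{f}.png',cv2.cvtColor(c['pixels'],cv2.COLOR_RGB2BGR))
    np.savez(f'pics/{f}.npz',**{k:c[k] for k in c}); return c
def load(f): return dict(np.load(f'pics/{f}.npz'))
def ray(c,uv):
    K=np.array(c['intrinsics']);k1=float(c['k1'])
    uv=np.atleast_2d(uv).astype(float)
    d=cv2.undistortPoints(uv.reshape(-1,1,2),K,np.array([k1,0,0,0,0.])).reshape(-1,2)
    R=np.array(c['R']);t=np.array(c['t'])
    D=np.c_[d,np.ones(len(d))]@R
    return -R.T@t, D
def onz(c,uv,z):
    o,D=ray(c,uv); s=(z-o[2])/D[:,2]; return (o+s[:,None]*D)
def proj(c,X):
    K=np.array(c['intrinsics']);k1=float(c['k1']);R=np.array(c['R']);t=np.array(c['t'])
    p,_=cv2.projectPoints(np.atleast_2d(X).astype(float),cv2.Rodrigues(R)[0],t,K,np.array([k1,0,0,0,0.]));return p.reshape(-1,2)
E
python3 - <<'E'
from h import *
s=observe();print(s)
for n in('scene','top'):
    c=snap(n,n+'0');print(c['intrinsics'],c['k1'],-np.array(c['R']).T@c['t'],c['R'])
E
```

```text
pics
{'clock': 0.0, 'q': array([ 1.15108217,  0.46943119, -0.04858829,  1.53367106,  0.02409951,
        1.14103428, -0.08230383]), 'qd': array([-0.00045037,  0.00181095, -0.00027632,  0.00180312,  0.00053975,
        0.0013485 ,  0.00029202]), 'effort': array([ 2.27999867e-04, -5.07975841e+01, -8.08869093e-02, -2.36158097e+01,
       -6.14722841e-02,  3.77343118e-02,  1.47154897e-04]), 'ee_pos': array([ 0.25706014, -0.6238705 ,  0.40371568]), 'ee_rot': array([ 9.80966186e-01,  1.94176167e-01, -2.27077938e-04, -9.52424516e-04]), 'contact_force': array([-0.31919536, -0.3608453 , -0.47744056]), 'moment': array([ 0.01120735,  0.02333964, -0.00739085]), 'opening': 0.08690304733174437}
[[439.67176603   0.         254.02730897]
 [  0.         439.67176603 194.6849483 ]
 [  0.           0.           1.        ]] -0.07461923804985127 [1.43647509 0.09311499 0.7377177 ] [[-0.09435101  0.995502    0.00858271]
 [ 0.59158339  0.06299846 -0.80377875]
 [-0.80070405 -0.07075995 -0.59486642]]
[[347.91519808   0.         258.63398015]
 [  0.         347.91519808 193.29944707]
 [  0.           0.           1.        ]] -0.09849660619792049 [0.45269561 0.01654122 0.85191588] [[ 0.00305624 -0.99983604  0.01784817]
 [-0.99003215 -0.0055385  -0.14073258]
 [ 0.14080836 -0.01724015 -0.98988675]]
```

View pics/scene0.png

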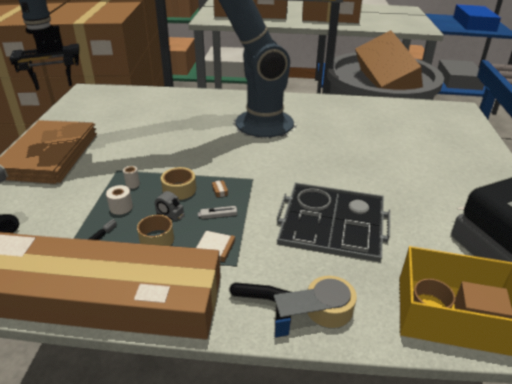

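View pics/top0.png

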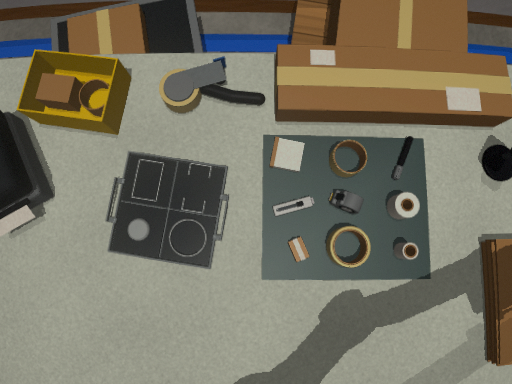

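Run:
```python
from h import *
a=cv2.imread('pics/top0.png')
cv2.imwrite('pics/top0_mat.png',cv2.resize(a[130:285,255:435],None,fx=4,fy=3.8,interpolation=cv2.INTER_CUBIC)[:600])
cv2.imwrite('pics/top0_tray.png',cv2.resize(a[145:275,100:235],None,fx=4.5,fy=4.5,interpolation=cv2.INTER_CUBIC))
```

```text
(no output)
```

View pics/top0_mat.png

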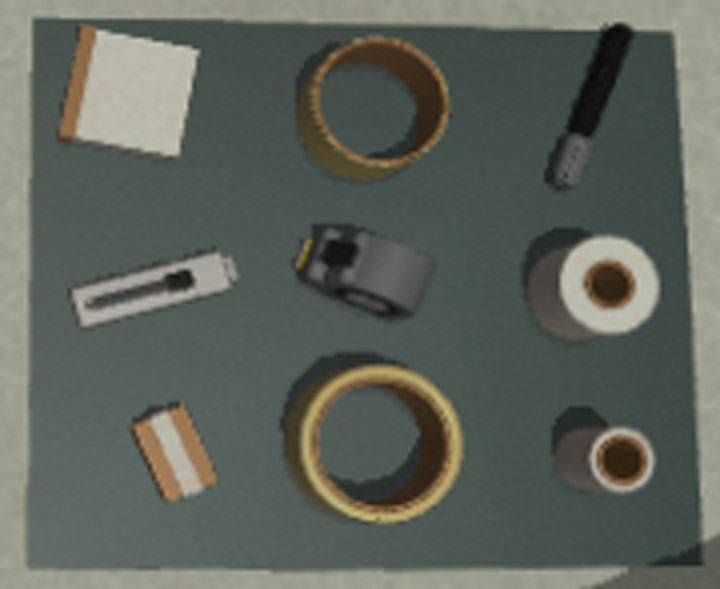

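View pics/top0_tray.png

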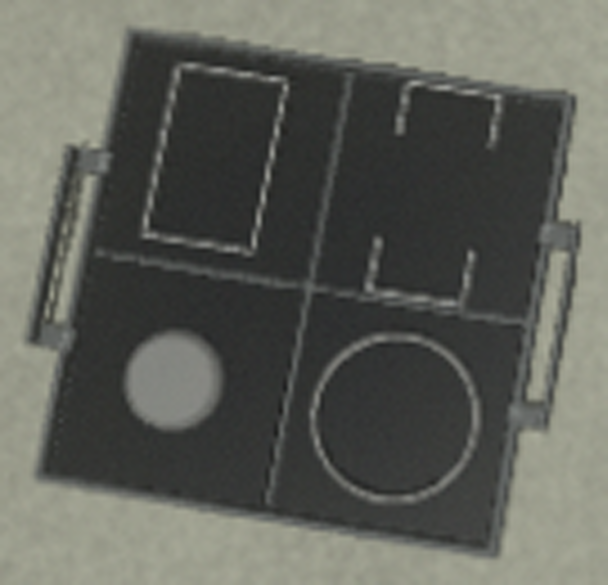

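```bash
cat > m.py <<'E'
from h import *
c=load('top0'); im=c['pixels']; hsv=cv2.cvtColor(im,cv2.COLOR_RGB2HSV)
def circ(P):
    A=np.c_[2*P[:,:2],np.ones(len(P))];b=(P[:,:2]**2).sum(1)
    s=np.linalg.lstsq(A,b,rcond=None)[0];return s[:2],np.sqrt(s[2]+s[0]**2+s[1]**2)
def blobs(mask,box,z,minA=15):
    m=np.zeros(mask.shape,np.uint8);x0,y0,x1,y1=box;m[y0:y1,x0:x1]=mask[y0:y1,x0:x1]*255
    cs,h=cv2.findContours(m,cv2.RETR_CCOMP,cv2.CHAIN_APPROX_NONE)
    out=[]
    for k,ct in enumerate(cs):
        if cv2.contourArea(ct)<minA: continue
        out.append((cv2.contourArea(ct),h[0][k][3],onz(c,ct[:,0],z),ct))
    return out
H,S,V=[hsv[...,i].astype(int) for i in range(3)]
def rep(n,m,box,z):
    for a,p,P,ct in blobs(m,box,z):
        cc,r=circ(P); h=cv2.convexHull((P[:,:2]*1000).astype(np.float32)); rr=cv2.minAreaRect(h)
        print(n,'A',a,'hole' if p>=0 else 'outer','bbox',cv2.boundingRect(ct),'circ',cc.round(4),r.round(4),'rect',np.round(rr[0],1),np.round(rr[1],1),round(rr[2],1))
if __name__=='__main__':
    for p in [(331,246),(349,229),(334,157),(390,206),(413,205),(400,251),(135,232),(290,208),(280,275),(187,225),(120,235)]: print(p,hsv[p[1],p[0]])
    rep('tape',(V>130)&(S>60),(322,220,378,275),.05)
    rep('lab',(V>150)&(S<40),(380,185,425,225),.056)
    rep('labE',(V>150)&(S<40),(390,235,425,265),.056)
    rep('hub',(V>90),(118,215,156,250),.019)
    rep('cut',(V>130),(268,192,320,220),.017)
    rep('meas',(V<110)&(S<60),(322,180,370,220),.06)
    rep('well',(V>100),(164,216,212,262),.019)
E
python3 m.py
python3 - <<'E'
from h import *
c=load('top0')
# tray groove crossing & tray corners(rim top z .016)
for p in [(168.7,208.5),(188.2,203)]: pass
a=c['pixels'];b=cv2.cvtColor(a,cv2.COLOR_RGB2BGR)
cv2.imwrite('pics/cutz.png',cv2.resize(b[185:225,265:375],None,fx=7,fy=7,interpolation=cv2.INTER_NEAREST))
cv2.imwrite('pics/scz.png',cv2.resize(cv2.imread('pics/scene0.png')[160:270,80:400],None,fx=2.5,fy=2.5,interpolation=cv2.INTER_CUBIC))
E
```

```text
(331, 246) [ 25  94 184]
(349, 229) [ 17 129 150]
(334, 157) [ 15 113 124]
(390, 206) [15 28 72]
(413, 205) [ 16  92 130]
(400, 251) [17 27 67]
(135, 232) [ 42  10 134]
(290, 208) [ 30  12 129]
(280, 275) [ 77  22 104]
(187, 225) [120   5  49]
(120, 235) [38 20 52]
tape A 1234.5 outer bbox (330, 226, 41, 42) circ [ 0.4441 -0.2091] 0.0461 rect [ 443.5 -208.7] [92.8 93.2] 43.8
tape A 976.0 hole bbox (332, 229, 36, 37) circ [ 0.4441 -0.2089] 0.0409 rect [ 442.9 -208. ] [82.6 82.9] 88.8
lab A 434.0 outer bbox (395, 192, 24, 25) circ [ 0.5414 -0.3475] 0.0285 rect [ 542.3 -347. ] [56.9 57.6] 87.1
lab A 155.0 hole bbox (400, 197, 15, 16) circ [ 0.5415 -0.3479] 0.0171 rect [ 541.2 -348. ] [35.2 33.5] 44.6
labE A 173.5 outer bbox (403, 243, 15, 16) circ [ 0.4333 -0.3501] 0.0177 rect [ 433.5 -350.1] [34.2 35. ] 87.6
labE A 163.5 hole bbox (403, 243, 15, 16) circ [ 0.4331 -0.3504] 0.0172 rect [ 432.9 -350.7] [33.1 36. ] 41.7
hub A 325.5 outer bbox (128, 219, 21, 21) circ [0.4825 0.2915] 0.0247 rect [483.1 291.5] [47.9 49.4] 0.7
cut A 345.5 outer bbox (273, 197, 41, 19) circ [ 0.5416 -0.0812] 0.0338 rect [542.4 -82.1] [24.  98.5] 15.7
cut A 143.5 hole bbox (275, 200, 30, 13) circ [ 0.5406 -0.0734] 0.0232 rect [538.6 -73.2] [17.6 72.3] 18.7
meas A 1833.0 outer bbox (322, 180, 48, 40) circ [ 0.5525 -0.1992] 0.0584 rect [ 552.5 -199.6] [ 91.6 113.9] 0.0
meas A 28.0 hole bbox (328, 192, 7, 10) circ [ 0.5588 -0.1649] 0.0081 rect [ 558.9 -164.6] [ 9.  23.3] 66.8
```

View pics/cutz.png

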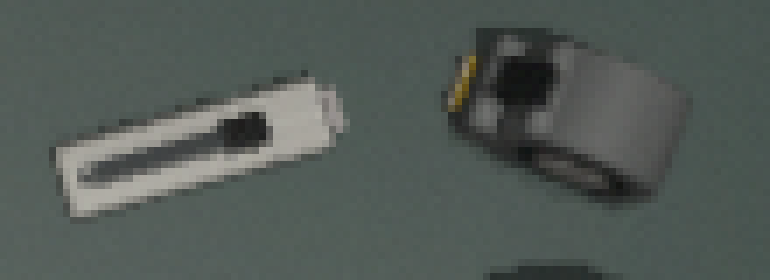

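View pics/scz.png

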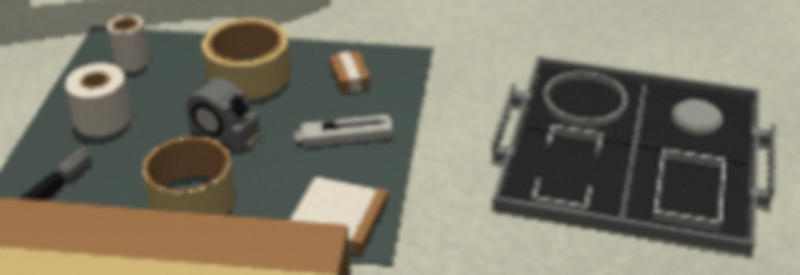

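Run:
```python
from m import *
# grooves of tray: sample light pixels along; use zoom coordinates from 4.5x crop offset (100,145)
z=lambda x,y:(100+x/4.5-.4,145+y/4.5-.4)
pts={'gv_top':z(349,75),'gv_bot':z(268,505),'gh_l':z(95,254),'gh_r':z(528,322)}
P={k:onz(c,[v],.009)[0] for k,v in pts.items()}
for k in P: print(k,P[k].round(4))
d=P['gv_top']-P['gv_bot'];print('yaw vertical',np.degrees(np.arctan2(d[1],d[0])))
d=P['gh_l']-P['gh_r'];print('yaw horiz-90',np.degrees(np.arctan2(d[1],d[0]))-90)
print('V hist', [int(v) for v in V[216:262,188]])
for th in (65,75,85): rep('well%d'%th,(V>th),(164,216,211,262),.019)
rep('pocket',(V>75),(130,156,166,204),.021)
rep('trough',(V>75),(180,160,213,214),.021)
b=cv2.cvtColor(im,cv2.COLOR_RGB2BGR)[182:222,322:372]
cv2.imwrite('pics/measz.png',np.clip(cv2.resize(b,None,fx=14,fy=14,interpolation=cv2.INTER_CUBIC).astype(float)*1.6,0,255).astype(np.uint8))
```

```text
gv_top [0.6519 0.2046 0.009 ]
gv_bot [0.4172 0.2402 0.009 ]
gh_l [0.5514 0.3414 0.009 ]
gh_r [0.5161 0.1028 0.009 ]
yaw vertical -8.629540262706657
yaw horiz-90 -8.433505665973641
V hist [51, 46, 54, 91, 94, 52, 51, 53, 51, 53, 53, 52, 53, 54, 53, 54, 55, 56, 53, 57, 54, 56, 56, 57, 57, 57, 56, 58, 57, 57, 57, 59, 57, 60, 62, 59, 60, 59, 49, 94, 89, 67, 62, 61, 63, 66]
well65 A 1195.0 outer bbox (168, 219, 43, 43) circ [0.4575 0.1651] 0.0486 rect [458.4 167.3] [ 99.4 101.1] 0.5
well65 A 964.0 hole bbox (170, 220, 36, 36) circ [0.4643 0.1721] 0.0417 rect [464.7 171.8] [83.3 83.6] 45.9
well75 A 1097.5 outer bbox (169, 219, 38, 38) circ [0.4642 0.1715] 0.0445 rect [464.2 171.3] [87.7 88.9] 0.6
well75 A 979.5 hole bbox (169, 220, 37, 36) circ [0.4642 0.172 ] 0.0421 rect [464.7 171.8] [83.3 83.6] 46.0
well85 A 1079.0 outer bbox (169, 219, 38, 38) circ [0.4642 0.1714] 0.0442 rect [464.1 171.2] [88.4 86.9] 46.0
well85 A 997.0 hole bbox (169, 220, 37, 36) circ [0.4643 0.172 ] 0.0425 rect [464.1 172.3] [83.4 85.2] 45.9
pocket A 974.5 outer bbox (131, 159, 33, 43) circ [0.6035 0.274 ] 0.0456 rect [603.6 274.3] [64.7 98.5] 81.2
pocket A 912.0 hole bbox (132, 159, 32, 43) circ [0.6034 0.2729] 0.044 rect [603.3 273.6] [62.4 97.3] 81.1
trough A 63.5 outer bbox (180, 198, 26, 16) circ [0.5458 0.1599] 0.0262 rect [539.4 160.6] [57.3 34. ] 84.6
trough A 124.5 outer bbox (180, 160, 33, 18) circ [0.6346 0.1508] 0.0283 rect [631.2 155.5] [42.3 78.9] 0.2
```

View pics/measz.png

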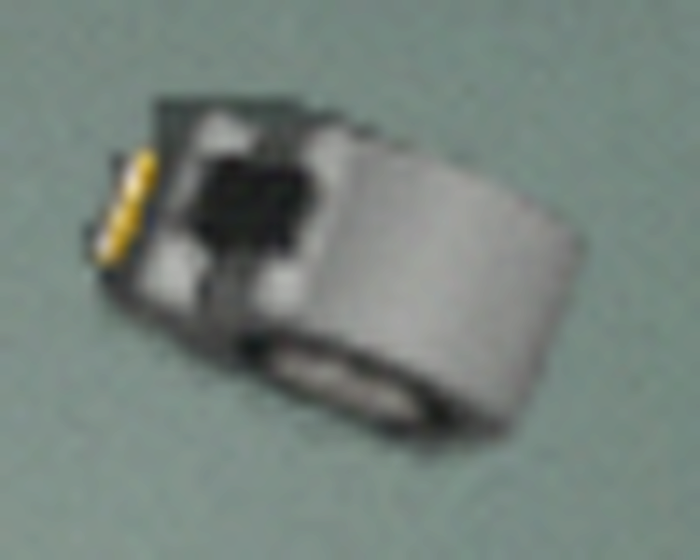

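```bash
cat > ov.py <<'E'
from m import *
def box(cx,cy,yaw,L,W,z0,z1):
    a=np.radians(yaw);ux=np.array([np.cos(a),np.sin(a)]);uy=np.array([-ux[1],ux[0]])
    return np.array([[*(np.array([cx,cy])+sx*ux*L/2+sy*uy*W/2),z] for z in(z0,z1) for sx,sy in((1,1),(1,-1),(-1,-1),(-1,1))])
def draw(img,c,B,s,off,col):
    q=((proj(c,B)-off+.5)*s).astype(int)
    for i in range(4):
        for a,b in((i,(i+1)%4),(i+4,(i+1)%4+4),(i,i+4)): cv2.line(img,tuple(map(int,q[a])),tuple(map(int,q[b])),col,1)
E
python3 - <<'E'
from ov import *
p=onz(c,[(347.6,200.9)],.062)[0];print('meas',p)
B=[box(p[0],p[1],67.5,70,36,2,62) if 0 else box(p[0],p[1],67.5,.07,.036,.002,.062), box(.5416,-.0792,-74.3,.096,.026,.002,.017),box(.6035,.274,-8.5,.092,.058,.009,.021),box(.585,.154,-8.5,.112,.048,.009,.021)]
outs=[]
for n,o,w,h in(('top0',(265,180),110,45),('top0',(105,150),110,110),('scene0',(150,170),100,70),('scene0',(275,180),110,70)):
    cc=load(n);b=cv2.cvtColor(cc['pixels'],cv2.COLOR_RGB2BGR)[o[1]:o[1]+h,o[0]:o[0]+w]
    b=cv2.resize(b,None,fx=3.6,fy=3.6,interpolation=cv2.INTER_CUBIC)
    for X in B: draw(b,cc,X,3.6,np.array(o),(0,255,0))
    outs.append(b[:296,:396] if b.shape[0]>296 and 0 else b)
W=max(o.shape[1] for o in outs);
pad=lambda o,H:cv2.copyMakeBorder(o,0,H-o.shape[0],0,W-o.shape[1],cv2.BORDER_CONSTANT)
l=np.vstack([pad(outs[0],165),pad(outs[1],400)]);r=np.vstack([pad(outs[2],260),pad(outs[3],305)])
cv2.imwrite('pics/ov.png',np.hstack([l,r]))
E
```

```text
meas [ 0.5484583  -0.20301699  0.062     ]
```

View pics/ov.png

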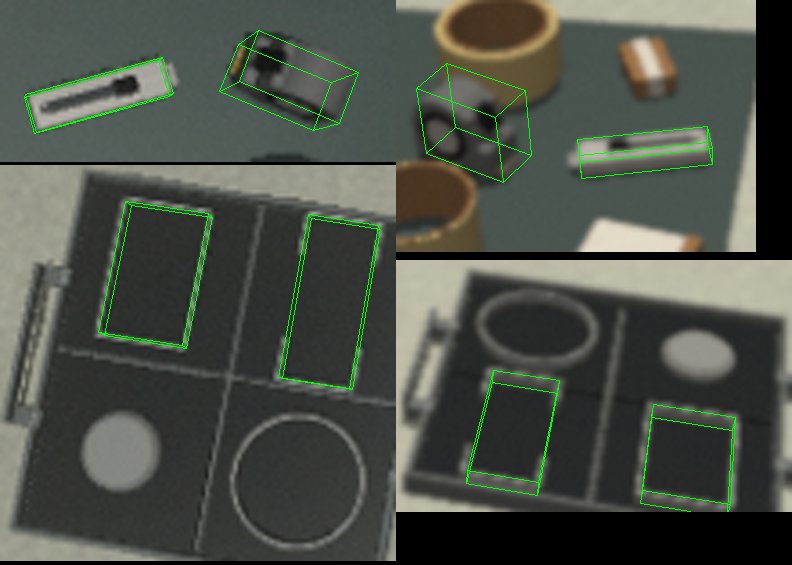

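```bash
cat > go.py <<'E'
import sys
from h import *
s=observe();R=Ro.from_quat(s['ee_rot']).as_matrix();p=s['ee_pos']
x,y,z=map(float,sys.argv[1:4])
d=R.T@(np.array([x,y,z])-p)*100
psi=np.arctan2(R[1,0],R[0,0])
print('cm',d.round(2),'yaw x',psi.round(3),'tooly',R[:2,1].round(3),'tilt',R[2].round(4),'q7',s['q'][6].round(2),'t',s['clock'],'F',s['contact_force'].round(1),'op',round(s['opening'],4))
if len(sys.argv)>4:
    t=psi-np.radians(float(sys.argv[4])); t=(t+np.pi/2)%np.pi-np.pi/2; print('twist',round(t,3))
E
python3 go.py 0.4605 -0.2488 0.30
```

```text
cm [ 33.1  -26.92  10.43] yaw x 0.391 tooly [ 0.381 -0.925] tilt [-1.0e-04 -1.7e-03 -1.0e+00] q7 -0.08 t 0.1 F [ 0.1 -0.  -0.9] op 0.0869
```

```bash
R='{"x":33.1,"y":-26.9,"z":3}'
python3 -m pendant '[{"x":33.1,"y":-26.9,"z":3},{"x":33.1,"y":-26.9,"z":3},{"x":33.1,"y":-26.9,"z":3},{"x":33.1,"y":-26.9,"z":3},{"x":33.1,"y":-26.9,"z":3}]' 34 20
python3 go.py 0.4605 -0.2488 0.27
```

```text
cm [ 33.1  -26.91  13.43] yaw x 0.391 tooly [ 0.381 -0.925] tilt [-1.0e-04 -1.7e-03 -1.0e+00] q7 -0.08 t 0.1 F [ 0.1 -0.  -0.9] op 0.0869invalid input at $[0]: expected keys x, y, z, twist
```

```bash
python3 -m pendant '[{"x":33.1,"y":-26.9,"z":3,"twist":0},{"x":33.1,"y":-26.9,"z":3,"twist":0},{"x":33.1,"y":-26.9,"z":3,"twist":0},{"x":33.1,"y":-26.9,"z":3,"twist":0},{"x":33.1,"y":-26.9,"z":3,"twist":0}]' 34 20
python3 go.py 0.4605 -0.2488 0.27
```

```text
clock: 0.6
ee_pos: [0.3766, -0.4029, 0.3865]
ee_rot: [0.981, 0.194, -0.0, -0.001]
contact_force: [0.6, -1.0, 0.3]
opening: 0.055
cm [ 13.63 -11.03  11.67] yaw x 0.391 tooly [ 0.381 -0.925] tilt [-2.0e-04 -2.2e-03 -1.0e+00] q7 -0.48 t 0.6 F [ 0.6 -1.   0.3] op 0.055
```

```bash
python3 -m pendant '[{"x":13.6,"y":-11,"z":4,"twist":0},{"x":13.6,"y":-11,"z":7,"twist":0},{"x":13.6,"y":-11,"z":11,"twist":0},{"x":13.6,"y":-11,"z":11.5,"twist":0},{"x":13.6,"y":-11,"z":11.5,"twist":0}]' 34 20
python3 go.py 0.4605 -0.2488 0.210
python3 - <<'E'
from h import *
snap('top','t1');snap('scene','s1')
a=cv2.imread('pics/t1.png')[180:290,300:430];b=cv2.imread('pics/s1.png')[130:250,90:250]
a=cv2.resize(a,None,fx=3,fy=3);b=cv2.resize(b,None,fx=2.75,fy=2.75);cv2.imwrite('pics/c1.png',np.hstack([a,b]))
E
```

```text
clock: 1.1
ee_pos: [0.4606, -0.2448, 0.2685]
ee_rot: [0.98, 0.197, -0.002, -0.004]
contact_force: [-0.5, 0.7, -0.8]
opening: 0.0302
cm [-0.15  0.42  5.85] yaw x 0.397 tooly [ 0.386 -0.922] tilt [-0.0028 -0.008  -1.    ] q7 -0.87 t 1.1 F [-0.5  0.7 -0.8] op 0.0302
```

View pics/c1.png

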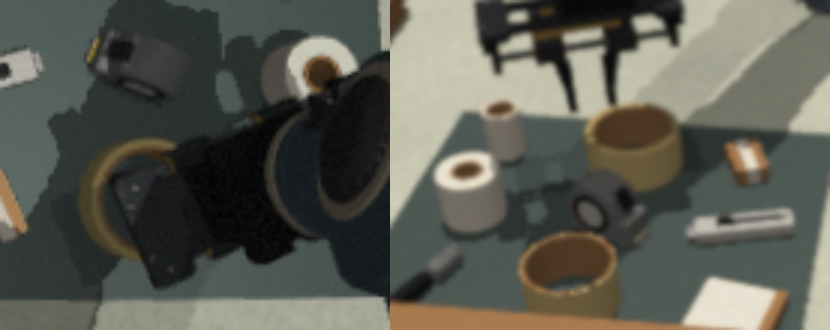

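```bash
python3 -m pendant '[{"x":-0.1,"y":0.1,"z":0,"twist":0},{"x":-0.1,"y":0.1,"z":0,"twist":0},{"x":-0.1,"y":0.1,"z":0,"twist":0}]' 34 20
python3 go.py 0.4605 -0.2488 0.210
python3 - <<'E'
from h import *
c=snap('scene','s2')
a=cv2.imread('pics/s2.png')[100:230,90:250]
cv2.imwrite('pics/c2.png',cv2.resize(a,None,fx=4,fy=4))
s=observe();R=Ro.from_quat(s['ee_rot']).as_matrix()
for o in(.015,-.015,.03,-.03): print(proj(c,s['ee_pos']+R@[0,o,.182])[0])
E
```

```text
clock: 1.5
ee_pos: [0.4596, -0.2492, 0.2704]
ee_rot: [0.981, 0.195, -0.002, -0.002]
contact_force: [1.0, -0.6, 0.2]
opening: 0.0295
cm [0.11 0.03 6.04] yaw x 0.393 tooly [ 0.383 -0.924] tilt [-0.0022 -0.0052 -1.    ] q7 -0.87 t 1.5 F [ 1.  -0.6  0.2] op 0.0295
[155.52492733 166.9780344 ]
[166.53720196 165.22465234]
[149.97930527 167.86265056]
[172.00339661 164.35591811]
```

View pics/c2.png

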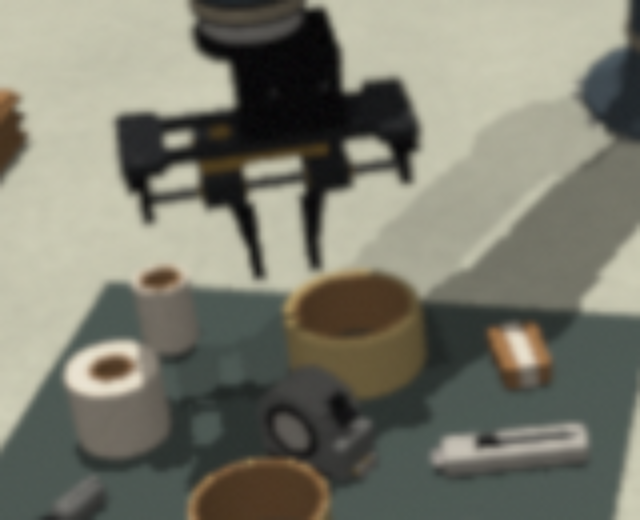

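```bash
python3 -m pendant '[{"x":0.1,"y":0,"z":2,"twist":0},{"x":0.1,"y":0,"z":4,"twist":0},{"x":0.1,"y":0,"z":6,"twist":0},{"x":0.1,"y":0,"z":6,"twist":0},{"x":0.1,"y":0,"z":6,"twist":0}]' 34 20
python3 -m pendant '[{"x":0,"y":0,"z":0,"twist":0},{"x":0,"y":0,"z":0,"twist":0},{"x":0,"y":0,"z":0,"twist":0},{"x":0,"y":0,"z":0,"twist":0},{"x":0,"y":0,"z":0,"twist":0}]' 0 25
python3 go.py 0.4605 -0.2488 0.210
```

```text
clock: 2.05
ee_pos: [0.4604, -0.249, 0.2109]
ee_rot: [0.981, 0.195, -0.001, -0.002]
contact_force: [-0.0, -0.8, 0.5]
opening: 0.0301
clock: 2.55
ee_pos: [0.4608, -0.2492, 0.2116]
ee_rot: [0.981, 0.195, -0.001, -0.002]
contact_force: [-1.0, 0.2, 5.4]
opening: 0.0102
cm [-0.01 -0.05  0.16] yaw x 0.393 tooly [ 0.383 -0.924] tilt [-9.0e-04 -3.5e-03 -1.0e+00] q7 -0.9 t 2.55 F [-1.   0.2  5.4] op 0.0102
```

```bash
python3 -m pendant '[{"x":0,"y":0,"z":-3,"twist":0},{"x":0,"y":0,"z":-7,"twist":0},{"x":0,"y":0,"z":-11,"twist":0},{"x":0,"y":0,"z":-11,"twist":0}]'
python3 go.py 0.499 0.2518 0.32
```

```text
clock: 2.95
ee_pos: [0.4626, -0.25, 0.3266]
ee_rot: [0.981, 0.195, 0.003, 0.002]
contact_force: [-0.8, 0.8, -1.5]
opening: 0.0102
cm [ 22.55 -44.98   0.6 ] yaw x 0.392 tooly [ 0.382 -0.924] tilt [ 0.006   0.0043 -1.    ] q7 -0.85 t 2.95 F [-0.8  0.8 -1.5] op 0.0102
```

```bash
python3 -m pendant '[{"x":1,"y":-2,"z":0,"twist":0},{"x":3,"y":-6,"z":0,"twist":0},{"x":5,"y":-10,"z":0,"twist":0},{"x":7,"y":-14,"z":0,"twist":0},{"x":9,"y":-18,"z":0,"twist":0}]'
python3 go.py 0.499 0.2518 0.32
```

```text
clock: 3.45
ee_pos: [0.4762, -0.0476, 0.3254]
ee_rot: [0.981, 0.195, 0.002, 0.001]
contact_force: [1.3, 0.2, -0.7]
opening: 0.0104
cm [ 13.55 -26.8    0.5 ] yaw x 0.392 tooly [ 0.382 -0.924] tilt [ 0.0043  0.0036 -1.    ] q7 -1.28 t 3.45 F [ 1.3  0.2 -0.7] op 0.0104
```

```bash
python3 -m pendant '[{"x":2,"y":-4,"z":0,"twist":0},{"x":4,"y":-8,"z":0,"twist":0},{"x":6,"y":-12,"z":0,"twist":0},{"x":8,"y":-16,"z":0,"twist":0},{"x":10,"y":-20,"z":0,"twist":0}]'
python3 go.py 0.499 0.2518 0.32
python3 -m pendant '[{"x":1.5,"y":-3,"z":0,"twist":0},{"x":2.5,"y":-5,"z":0,"twist":0},{"x":3.3,"y":-6.6,"z":0,"twist":0},{"x":3.3,"y":-6.6,"z":0,"twist":0}]'
python3 go.py 0.499 0.2518 0.26
```

```text
clock: 3.95
ee_pos: [0.4915, 0.1769, 0.324]
ee_rot: [0.981, 0.195, 0.001, 0.002]
contact_force: [0.1, -0.3, -0.6]
opening: 0.0102
cm [ 3.55 -6.64  0.38] yaw x 0.392 tooly [ 0.382 -0.924] tilt [ 0.0022  0.0037 -1.    ] q7 -1.77 t 3.95 F [ 0.1 -0.3 -0.6] op 0.0102
clock: 4.35
ee_pos: [0.4958, 0.2532, 0.3227]
ee_rot: [0.98, 0.197, 0.001, 0.001]
contact_force: [0.2, -0.8, -1.0]
opening: 0.01
cm [0.24 0.24 6.27] yaw x 0.397 tooly [ 0.387 -0.922] tilt [ 8.0e-04  1.8e-03 -1.0e+00] q7 -1.91 t 4.35 F [ 0.2 -0.8 -1. ] op 0.01
```

Look before lowering.

```bash
python3 -m pendant '[{"x":0.2,"y":0.2,"z":2,"twist":0},{"x":0.2,"y":0.2,"z":5,"twist":0},{"x":0.2,"y":0.2,"z":6,"twist":0},{"x":0.2,"y":0.2,"z":6,"twist":0}]'
python3 go.py 0.499 0.2518 0.217
python3 - <<'E'
from h import *
snap('top','t3');snap('scene','s3')
a=cv2.imread('pics/t3.png')[140:290,90:240];b=cv2.imread('pics/s3.png')[130:260,260:410]
a=cv2.resize(a,(400,400));b=cv2.resize(b,(400,400));cv2.imwrite('pics/c3.png',np.hstack([a,b]))
E
```

```text
clock: 4.75
ee_pos: [0.4979, 0.2506, 0.2607]
ee_rot: [0.98, 0.197, -0.002, 0.002]
contact_force: [1.4, -0.3, -1.0]
opening: 0.0102
cm [ 0.17 -0.08  4.37] yaw x 0.396 tooly [ 0.386 -0.923] tilt [-0.0043  0.0027 -1.    ] q7 -1.95 t 4.75 F [ 1.4 -0.3 -1. ] op 0.0102
```

View pics/c3.png

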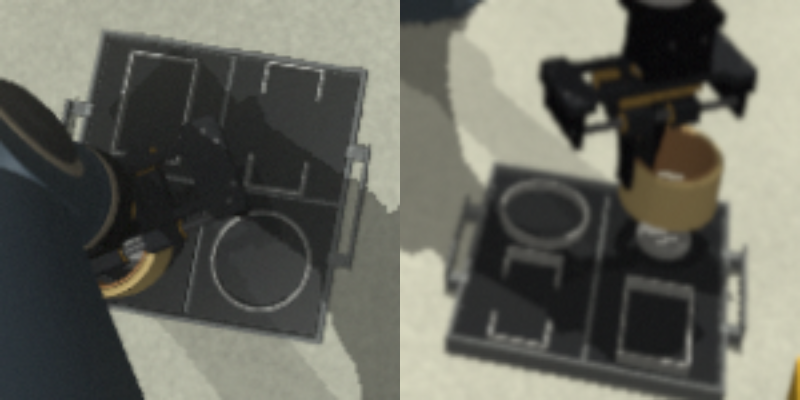

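```bash
python3 -m pendant '[{"x":0.1,"y":0,"z":1,"twist":0},{"x":0.1,"y":0,"z":2,"twist":0},{"x":0.1,"y":0,"z":3,"twist":0},{"x":0.1,"y":0,"z":3.5,"twist":0},{"x":0.1,"y":0,"z":3.5,"twist":0}]'
python3 go.py 0.499 0.2518 0.2175
```

```text
clock: 5.35
ee_pos: [0.4994, 0.2518, 0.227]
ee_rot: [0.98, 0.197, -0.0, 0.001]
contact_force: [-1.4, 0.2, -0.9]
opening: 0.0103
cm [-0.04 -0.01  0.95] yaw x 0.397 tooly [ 0.386 -0.922] tilt [-9.e-04  2.e-03 -1.e+00] q7 -1.97 t 5.35 F [-1.4  0.2 -0.9] op 0.0103
```

```bash
python3 -m pendant '[{"x":0,"y":0,"z":0.4,"twist":0},{"x":0,"y":0,"z":0.7,"twist":0},{"x":0,"y":0,"z":0.9,"twist":0},{"x":0,"y":0,"z":0.9,"twist":0}]'
python3 go.py 0.499 0.2518 0.2175
```

```text
clock: 5.75
ee_pos: [0.4994, 0.2519, 0.2187]
ee_rot: [0.98, 0.197, -0.0, 0.001]
contact_force: [-1.3, -1.1, 3.2]
opening: 0.0099
cm [-0.04 -0.01  0.12] yaw x 0.397 tooly [ 0.386 -0.922] tilt [-0.001   0.0025 -1.    ] q7 -1.98 t 5.75 F [-1.3 -1.1  3.2] op 0.0099
```

```bash
python3 -m pendant '[{"x":0,"y":0,"z":0,"twist":0},{"x":0,"y":0,"z":0,"twist":0},{"x":0,"y":0,"z":0,"twist":0}]' 34
python3 -m pendant '[{"x":0,"y":0,"z":-2,"twist":0},{"x":0,"y":0,"z":-5,"twist":0},{"x":0,"y":0,"z":-9,"twist":0},{"x":0,"y":0,"z":-10,"twist":0}]'
python3 go.py 0.5414 -0.3475 0.32
```

```text
clock: 6.05
ee_pos: [0.4995, 0.252, 0.2188]
ee_rot: [0.98, 0.197, 0.0, 0.001]
contact_force: [-0.3, -0.1, -1.1]
opening: 0.0258
clock: 6.45
ee_pos: [0.5005, 0.2533, 0.3229]
ee_rot: [0.98, 0.197, 0.004, 0.0]
contact_force: [0.4, 1.1, 0.1]
opening: 0.0294
cm [-19.43  56.99   0.23] yaw x 0.397 tooly [ 0.386 -0.922] tilt [ 0.0073  0.0015 -1.    ] q7 -1.91 t 6.45 F [0.4 1.1 0.1] op 0.0294
```

```bash
python3 -m pendant '[{"x":-1,"y":3,"z":0,"twist":0},{"x":-2.4,"y":7,"z":0,"twist":0},{"x":-4,"y":11.5,"z":0,"twist":0},{"x":-5.5,"y":16,"z":0,"twist":0},{"x":-7,"y":20.5,"z":0,"twist":0}]' 100
python3 -m pendant '[{"x":-1.5,"y":4.5,"z":0,"twist":0},{"x":-3.1,"y":9,"z":0,"twist":0},{"x":-4.6,"y":13.5,"z":0,"twist":0},{"x":-6.2,"y":18,"z":0,"twist":0},{"x":-7,"y":20.5,"z":0,"twist":0}]'
python3 go.py 0.5414 -0.3475 0.32
python3 - <<'E'
from h import *
snap('top','t4')
a=cv2.imread('pics/t4.png')[140:290,90:240];a=cv2.resize(a,(500,500));cv2.imwrite('pics/c4.png',a)
E
```

```text
clock: 6.95
ee_pos: [0.5148, 0.0353, 0.3224]
ee_rot: [0.98, 0.197, 0.004, 0.0]
contact_force: [1.0, 0.4, -0.0]
opening: 0.0618
clock: 7.45
ee_pos: [0.5287, -0.1857, 0.3216]
ee_rot: [0.981, 0.194, 0.003, 0.001]
contact_force: [-0.1, 0.3, -0.5]
opening: 0.0863
cm [-5.   15.44  0.18] yaw x 0.391 tooly [ 0.381 -0.924] tilt [ 0.0056  0.0029 -1.    ] q7 -1.04 t 7.45 F [-0.1  0.3 -0.5] op 0.0863
```

View pics/c4.png

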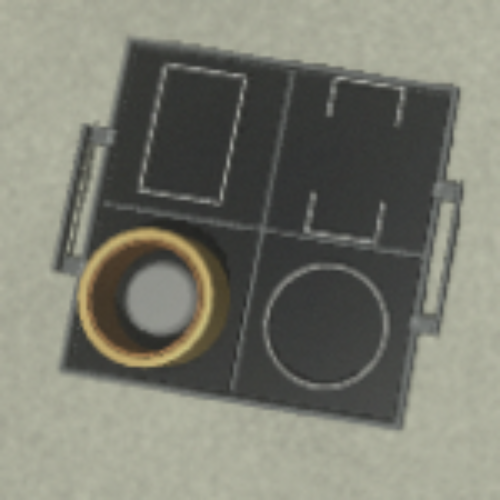

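Tape is seated round the hub (hub ≈ (160,298) in the zoom, inside the bore). On to the label roll.

```bash
python3 -m pendant '[{"x":-1.5,"y":4.5,"z":0,"twist":0},{"x":-3,"y":9,"z":0,"twist":0},{"x":-4.3,"y":13,"z":0,"twist":0},{"x":-5,"y":15.4,"z":0,"twist":0},{"x":-5,"y":15.4,"z":1,"twist":0}]'
python3 -m pendant '[{"x":0,"y":0,"z":0,"twist":0},{"x":0,"y":0,"z":0,"twist":0}]'
python3 go.py 0.5414 -0.3475 0.207
python3 - <<'E'
from h import *
snap('scene','s4')
b=cv2.imread('pics/s4.png')[110:230,80:230]
b=cv2.resize(b,(600,480));cv2.imwrite('pics/c5.png',b)
E
```

```text
clock: 8.0
ee_pos: [0.5399, -0.3558, 0.3122]
ee_rot: [0.982, 0.189, 0.004, 0.004]
contact_force: [-0.8, 0.0, -0.2]
opening: 0.0873
clock: 8.2
ee_pos: [0.5399, -0.3547, 0.3114]
ee_rot: [0.982, 0.189, 0.003, 0.003]
contact_force: [0.2, 0.3, -0.9]
opening: 0.0872
cm [ 0.36 -0.7  10.44] yaw x 0.381 tooly [ 0.372 -0.928] tilt [ 0.0047  0.0079 -1.    ] q7 -0.79 t 8.2 F [ 0.2  0.3 -0.9] op 0.0872
```

View pics/c5.png

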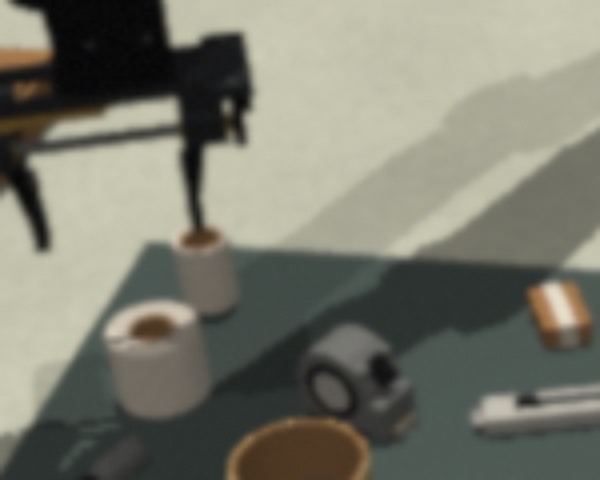

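```bash
python3 -m pendant '[{"x":0.4,"y":-0.7,"z":1,"twist":0},{"x":0.4,"y":-0.7,"z":3,"twist":0},{"x":0.4,"y":-0.7,"z":3.5,"twist":0},{"x":0.4,"y":-0.7,"z":3.5,"twist":0}]'
python3 go.py 0.5414 -0.3475 0.207
```

```text
clock: 8.65
ee_pos: [0.5414, -0.3453, 0.2758]
ee_rot: [0.982, 0.19, 0.003, 0.003]
contact_force: [0.6, 1.0, -0.7]
opening: 0.087
cm [-0.11  0.16  6.88] yaw x 0.383 tooly [ 0.374 -0.928] tilt [ 0.004   0.0062 -1.    ] q7 -0.81 t 8.65 F [ 0.6  1.  -0.7] op 0.087
```

```bash
python3 -m pendant '[{"x":-0.1,"y":0.1,"z":2,"twist":0},{"x":-0.1,"y":0.1,"z":4.5,"twist":0},{"x":-0.1,"y":0.1,"z":6.5,"twist":0},{"x":-0.1,"y":0.1,"z":6.8,"twist":0},{"x":-0.1,"y":0.1,"z":6.8,"twist":0}]'
python3 -m pendant '[{"x":0,"y":0,"z":0,"twist":0},{"x":0,"y":0,"z":0,"twist":0},{"x":0,"y":0,"z":0,"twist":0},{"x":0,"y":0,"z":0,"twist":0},{"x":0,"y":0,"z":0,"twist":0}]' 0 20
python3 go.py 0.5414 -0.3475 0.207
```

```text
clock: 9.15
ee_pos: [0.5416, -0.3468, 0.2082]
ee_rot: [0.982, 0.19, 0.003, 0.003]
contact_force: [-0.7, 0.6, -0.0]
opening: 0.0871
clock: 9.65
ee_pos: [0.5418, -0.347, 0.2089]
ee_rot: [0.982, 0.19, 0.003, 0.003]
contact_force: [-0.2, 0.1, 3.4]
opening: 0.0617
cm [-0.05  0.03  0.19] yaw x 0.383 tooly [ 0.374 -0.928] tilt [ 0.0048  0.0072 -1.    ] q7 -0.83 t 9.65 F [-0.2  0.1  3.4] op 0.0617
```

```bash
python3 -m pendant '[{"x":0,"y":0,"z":-3,"twist":0},{"x":0,"y":0,"z":-7,"twist":0},{"x":0,"y":0,"z":-11,"twist":0},{"x":0,"y":0,"z":-11.5,"twist":0}]' - 25
python3 go.py 0.4643 0.172 0.32
```

```text
clock: 10.05
ee_pos: [0.5423, -0.347, 0.3294]
ee_rot: [0.982, 0.19, 0.007, 0.006]
contact_force: [0.7, -0.7, -0.5]
opening: 0.0619
cm [ 12.14 -51.07   0.31] yaw x 0.383 tooly [ 0.373 -0.928] tilt [ 0.011   0.0149 -0.9998] q7 -0.8 t 10.05 F [ 0.7 -0.7 -0.5] op 0.0619
```

```bash
python3 -m pendant '[{"x":0.5,"y":-2,"z":0,"twist":0},{"x":1.5,"y":-6,"z":0,"twist":0},{"x":2.5,"y":-10.3,"z":0,"twist":0},{"x":3.5,"y":-14.7,"z":0,"twist":0},{"x":4.5,"y":-19,"z":0,"twist":0}]'
python3 -m pendant '[{"x":1,"y":-4.3,"z":0,"twist":0},{"x":2,"y":-8.6,"z":0,"twist":0},{"x":3,"y":-12.9,"z":0,"twist":0},{"x":4,"y":-17.2,"z":0,"twist":0},{"x":5,"y":-21,"z":0,"twist":0}]'
python3 go.py 0.4643 0.172 0.32
```

```text
clock: 10.55
ee_pos: [0.5115, -0.1509, 0.3254]
ee_rot: [0.982, 0.191, 0.005, 0.005]
contact_force: [0.5, 1.0, -1.7]
opening: 0.0618
clock: 11.05
ee_pos: [0.477, 0.0653, 0.3219]
ee_rot: [0.981, 0.192, 0.004, 0.005]
contact_force: [1.3, 0.2, -1.3]
opening: 0.0618
cm [  2.84 -10.36   0.09] yaw x 0.386 tooly [ 0.376 -0.926] tilt [ 0.0053  0.0111 -0.9999] q7 -1.56 t 11.05 F [ 1.3  0.2 -1.3] op 0.0618
```

```bash
python3 -m pendant '[{"x":1,"y":-4,"z":0,"twist":0},{"x":2,"y":-7.5,"z":0,"twist":0},{"x":2.8,"y":-10,"z":0,"twist":0},{"x":2.8,"y":-10.4,"z":0,"twist":0},{"x":2.8,"y":-10.4,"z":0,"twist":0}]'
python3 go.py 0.4643 0.172 0.24
python3 -m pendant '[{"x":0,"y":0,"z":2,"twist":0},{"x":0,"y":0,"z":5,"twist":0},{"x":0,"y":0,"z":7,"twist":0},{"x":0,"y":0,"z":7.5,"twist":0},{"x":0,"y":0,"z":7.5,"twist":0}]'
python3 go.py 0.4643 0.172 0.2155
```

```text
clock: 11.55
ee_pos: [0.4622, 0.1731, 0.3196]
ee_rot: [0.981, 0.193, 0.002, 0.005]
contact_force: [0.4, -1.0, -1.1]
opening: 0.0616
cm [0.14 0.09 7.96] yaw x 0.389 tooly [ 0.379 -0.925] tilt [ 0.0022  0.0108 -0.9999] q7 -1.81 t 11.55 F [ 0.4 -1.  -1.1] op 0.0616
clock: 12.05
ee_pos: [0.4624, 0.1712, 0.2438]
ee_rot: [0.981, 0.193, 0.001, 0.006]
contact_force: [-0.4, 0.1, -1.2]
opening: 0.0616
cm [ 0.21 -0.03  2.83] yaw x 0.388 tooly [ 0.378 -0.926] tilt [-4.000e-04  1.110e-02 -9.999e-01] q7 -1.88 t 12.05 F [-0.4  0.1 -1.2] op 0.0616
```

```bash
python3 -m pendant '[{"x":0.2,"y":0,"z":1,"twist":0},{"x":0.2,"y":0,"z":1.8,"twist":0},{"x":0.2,"y":0,"z":2.4,"twist":0},{"x":0.2,"y":0,"z":2.8,"twist":0},{"x":0.2,"y":0,"z":2.8,"twist":0}]'
python3 go.py 0.4643 0.172 0.2155
```

```text
clock: 12.55
ee_pos: [0.4645, 0.1718, 0.2159]
ee_rot: [0.981, 0.193, 0.001, 0.006]
contact_force: [0.3, 0.4, -1.1]
opening: 0.0622
cm [-0.01 -0.03  0.04] yaw x 0.388 tooly [ 0.378 -0.926] tilt [-4.000e-04  1.140e-02 -9.999e-01] q7 -1.91 t 12.55 F [ 0.3  0.4 -1.1] op 0.0622
```

```bash
python3 -m pendant '[{"x":0,"y":0,"z":0.1,"twist":0},{"x":0,"y":0,"z":0.2,"twist":0},{"x":0,"y":0,"z":0.2,"twist":0}]'
python3 -m pendant '[{"x":0,"y":0,"z":0,"twist":0},{"x":0,"y":0,"z":0,"twist":0},{"x":0,"y":0,"z":0,"twist":0},{"x":0,"y":0,"z":0,"twist":0}]' 96
python3 -m pendant '[{"x":0,"y":0,"z":-2,"twist":0},{"x":0,"y":0,"z":-5,"twist":0},{"x":0,"y":0,"z":-9,"twist":0},{"x":0,"y":0,"z":-10,"twist":0}]'
python3 go.py 0.5416 -0.0792 0.30 -74.3
```

```text
clock: 12.85
ee_pos: [0.4645, 0.172, 0.2156]
ee_rot: [0.981, 0.193, 0.001, 0.006]
contact_force: [-4.5, -2.4, 16.5]
opening: 0.062
clock: 13.25
ee_pos: [0.4645, 0.172, 0.2154]
ee_rot: [0.981, 0.193, 0.001, 0.006]
contact_force: [-0.1, 0.0, 0.4]
opening: 0.0814
clock: 13.65
ee_pos: [0.4651, 0.174, 0.3188]
ee_rot: [0.981, 0.193, 0.004, 0.006]
contact_force: [0.8, -0.2, 1.2]
opening: 0.0835
cm [-2.5  26.31  2.2 ] yaw x 0.388 tooly [ 0.378 -0.926] tilt [ 0.0063  0.0125 -0.9999] q7 -1.81 t 13.65 F [ 0.8 -0.2  1.2] op 0.0835
twist -1.457
```

```bash
python3 -m pendant '[{"x":-0.4,"y":3,"z":0,"twist":-0.12},{"x":-0.8,"y":7,"z":0,"twist":-0.26},{"x":-1.2,"y":11.5,"z":0,"twist":-0.4},{"x":-1.6,"y":16,"z":0,"twist":-0.54},{"x":-2,"y":20,"z":0,"twist":-0.68}]' 60
python3 go.py 0.5416 -0.0792 0.30 -74.3
python3 - <<'E'
from h import *
snap('top','t6')
a=cv2.imread('pics/t6.png')[140:290,90:240];a=cv2.resize(a,(500,500));cv2.imwrite('pics/c6.png',a)
E
```

```text
clock: 14.15
ee_pos: [0.5223, -0.0209, 0.3207]
ee_rot: [0.86, 0.511, 0.002, 0.007]
contact_force: [0.4, 0.6, -0.3]
opening: 0.0546
cm [-4.2   4.45  2.14] yaw x 1.073 tooly [ 0.879 -0.478] tilt [-0.0036  0.0133 -0.9999] q7 -0.76 t 14.15 F [ 0.4  0.6 -0.3] op 0.0546
twist -0.772
```

View pics/c6.png

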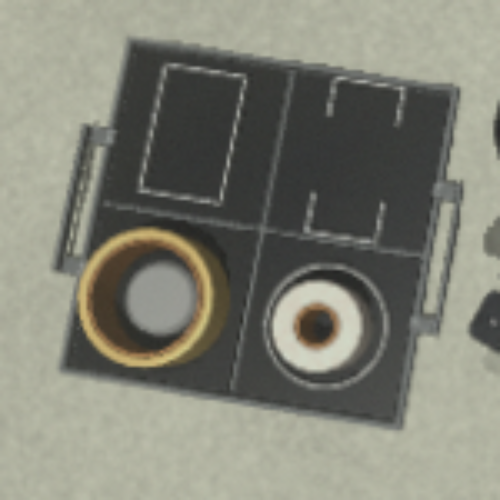

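```bash
python3 -m pendant '[{"x":-1,"y":1,"z":0,"twist":-0.15},{"x":-2,"y":2,"z":0,"twist":-0.3},{"x":-3,"y":3,"z":0,"twist":-0.45},{"x":-4,"y":4,"z":1,"twist":-0.6},{"x":-4.2,"y":4.4,"z":2,"twist":-0.74}]' 55
python3 -m pendant '[{"x":0,"y":0,"z":0,"twist":0},{"x":0,"y":0,"z":0,"twist":0}]'
python3 go.py 0.5416 -0.0792 0.188 -74.3
```

```text
clock: 14.7
ee_pos: [0.5425, -0.089, 0.3004]
ee_rot: [0.618, 0.787, -0.003, 0.009]
contact_force: [-0.4, -0.2, -0.7]
opening: 0.0484
clock: 14.9
ee_pos: [0.5423, -0.089, 0.2998]
ee_rot: [0.619, 0.785, -0.003, 0.008]
contact_force: [0.6, -0.8, 0.3]
opening: 0.0481
cm [ 1.14  0.1  11.16] yaw x 1.807 tooly [0.972 0.234] tilt [-0.0158  0.0051 -0.9999] q7 -0.0 t 14.9 F [ 0.6 -0.8  0.3] op 0.0481
twist -0.038
```

```bash
python3 -m pendant '[{"x":1,"y":0.1,"z":2,"twist":-0.04},{"x":1,"y":0.1,"z":5,"twist":-0.04},{"x":1,"y":0.1,"z":6,"twist":-0.04},{"x":1,"y":0.1,"z":6,"twist":-0.04}]' 55
python3 go.py 0.5416 -0.0792 0.188 -74.3
python3 - <<'E'
from h import *
snap('top','t7');snap('scene','s7')
a=cv2.imread('pics/t7.png')[170:240,260:350];b=cv2.imread('pics/s7.png')[150:250,140:260]
a=cv2.resize(a,(400,311));b=cv2.resize(b,(373,311));cv2.imwrite('pics/c7.png',np.hstack([a,b]))
E
```

```text
clock: 15.3
ee_pos: [0.541, -0.0795, 0.2387]
ee_rot: [0.603, 0.798, -0.004, 0.007]
contact_force: [0.3, 0.3, -0.7]
opening: 0.0478
cm [0.09 0.06 5.07] yaw x 1.846 tooly [0.962 0.272] tilt [-0.015   0.002  -0.9999] q7 -0.05 t 15.3 F [ 0.3  0.3 -0.7] op 0.0478
twist 0.002
```

View pics/c7.png

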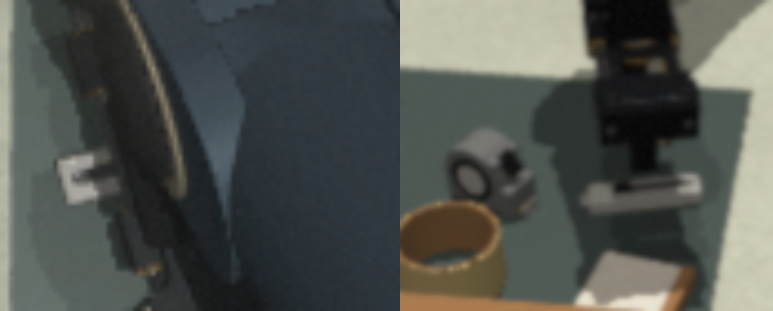

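```bash
sed -i "s/^x,y,z=.*/x,y,z=map(float,sys.argv[1:4]); e=0.17*R[:2,2]; print('grasp',(p[:2]+e).round(4)); x-=e[0]; y-=e[1]/" go.py
python3 go.py 0.5416 -0.0792 0.188 -74.3
```

```text
grasp [ 0.5437 -0.082 ]
cm [ 0.41 -0.15  5.25] yaw x 1.846 tooly [0.962 0.272] tilt [-0.0165  0.0058 -0.9998] q7 -0.05 t 15.4 F [-1.  -0.8  0.9] op 0.0478
twist 0.002
```

```bash
python3 -m pendant '[{"x":0.4,"y":-0.1,"z":1.5,"twist":0},{"x":0.4,"y":-0.1,"z":3.5,"twist":0},{"x":0.4,"y":-0.1,"z":5,"twist":0},{"x":0.4,"y":-0.1,"z":5.2,"twist":0},{"x":0.4,"y":-0.1,"z":5.2,"twist":0}]' 55
python3 go.py 0.5416 -0.0792 0.188 -74.3
python3 -m pendant '[{"x":0,"y":0,"z":0,"twist":0},{"x":0,"y":0,"z":0,"twist":0},{"x":0,"y":0,"z":0,"twist":0},{"x":0,"y":0,"z":0,"twist":0},{"x":0,"y":0,"z":0,"twist":0}]' 0 20
python3 go.py 0.5416 -0.0792 0.188 -74.3
```

```text
clock: 15.9
ee_pos: [0.5404, -0.0766, 0.1882]
ee_rot: [0.603, 0.798, -0.003, 0.008]
contact_force: [-0.3, 0.8, -0.1]
opening: 0.0478
grasp [ 0.542 -0.079]
cm [-0.01 -0.04  0.02] yaw x 1.846 tooly [0.962 0.272] tilt [-0.0161  0.0052 -0.9999] q7 -0.12 t 15.9 F [-0.3  0.8 -0.1] op 0.0478
twist 0.002
clock: 16.4
ee_pos: [0.5406, -0.0766, 0.1886]
ee_rot: [0.603, 0.798, -0.003, 0.008]
contact_force: [-0.5, -0.8, 2.8]
opening: 0.0257
grasp [ 0.5423 -0.0791]
cm [ 0.01 -0.07  0.06] yaw x 1.846 tooly [0.962 0.272] tilt [-0.0166  0.0058 -0.9998] q7 -0.12 t 16.4 F [-0.5 -0.8  2.8] op 0.0257
twist 0.002
```

```bash
python3 -m pendant '[{"x":0,"y":0,"z":-2,"twist":0},{"x":0,"y":0,"z":-5,"twist":0},{"x":0,"y":0,"z":-9,"twist":0},{"x":0,"y":0,"z":-11,"twist":0},{"x":0,"y":0,"z":-11,"twist":0}]' - 30
python3 go.py 0.585 0.154 0.30 -8.5
```

```text
clock: 16.9
ee_pos: [0.5404, -0.0748, 0.3015]
ee_rot: [0.603, 0.797, -0.001, 0.011]
contact_force: [0.1, -0.6, -1.1]
opening: 0.0258
grasp [ 0.5432 -0.0775]
cm [21.14 10.31 -0.14] yaw x 1.846 tooly [0.962 0.272] tilt [-0.0192  0.0114 -0.9997] q7 0.0 t 16.9 F [ 0.1 -0.6 -1.1] op 0.0258
twist -1.147
```

```bash
python3 -m pendant '[{"x":1.5,"y":0.7,"z":0,"twist":-0.1},{"x":4,"y":2,"z":0,"twist":-0.22},{"x":6.5,"y":3.2,"z":0,"twist":-0.36},{"x":9,"y":4.5,"z":0,"twist":-0.5},{"x":11.5,"y":5.8,"z":0,"twist":-0.6}]'
python3 go.py 0.585 0.154 0.30 -8.5
```

```text
clock: 17.4
ee_pos: [0.5646, 0.0522, 0.2983]
ee_rot: [0.339, 0.941, -0.005, 0.009]
contact_force: [-0.2, 0.5, -0.5]
opening: 0.0257
grasp [0.5669 0.0496]
cm [ 5.26  9.2  -0.31] yaw x 2.451 tooly [0.637 0.771] tilt [-0.0204 -0.0033 -0.9998] q7 0.28 t 17.4 F [-0.2  0.5 -0.5] op 0.0257
twist -0.543
```

```bash
python3 -m pendant '[{"x":1.3,"y":2.3,"z":0,"twist":-0.13},{"x":2.6,"y":4.6,"z":0,"twist":-0.27},{"x":4,"y":7,"z":0,"twist":-0.41},{"x":5.2,"y":9.2,"z":0,"twist":-0.54},{"x":5.2,"y":9.2,"z":0,"twist":-0.54}]'
python3 -m pendant '[{"x":0,"y":0,"z":0,"twist":0},{"x":0,"y":0,"z":0,"twist":0}]'
python3 go.py 0.585 0.154 0.235 -8.5
```

```text
clock: 17.9
ee_pos: [0.5824, 0.1599, 0.2957]
ee_rot: [0.072, 0.997, -0.005, 0.006]
contact_force: [-0.6, 0.1, -0.8]
opening: 0.0258
clock: 18.1
ee_pos: [0.582, 0.1592, 0.2944]
ee_rot: [0.073, 0.997, -0.006, 0.005]
contact_force: [0.4, -0.1, -1.2]
opening: 0.0258
grasp [0.5836 0.157 ]
cm [-0.11 -0.21  5.94] yaw x 2.996 tooly [0.145 0.989] tilt [-0.0113 -0.0113 -0.9999] q7 0.58 t 18.1 F [ 0.4 -0.1 -1.2] op 0.0258
twist 0.003
```

```bash
python3 -m pendant '[{"x":-0.1,"y":-0.2,"z":2,"twist":0},{"x":-0.1,"y":-0.2,"z":4.5,"twist":0},{"x":-0.1,"y":-0.2,"z":6,"twist":0},{"x":-0.1,"y":-0.2,"z":6,"twist":0}]'
python3 go.py 0.585 0.154 0.1955 -8.5
python3 - <<'E'
from h import *
snap('top','t8');snap('scene','s8')
a=cv2.imread('pics/t8.png')[140:270,100:240];b=cv2.imread('pics/s8.png')[150:260,260:400]
a=cv2.resize(a,(400,371));b=cv2.resize(b,(400,371));cv2.imwrite('pics/c8.png',np.hstack([a,b]))
E
```

```text
clock: 18.5
ee_pos: [0.5826, 0.1547, 0.2321]
ee_rot: [0.073, 0.997, -0.007, 0.003]
contact_force: [0.1, 0.1, -0.5]
opening: 0.0258
grasp [0.5835 0.1522]
cm [-0.1   0.25  3.65] yaw x 2.995 tooly [0.146 0.989] tilt [-0.0073 -0.0142 -0.9999] q7 0.53 t 18.5 F [ 0.1  0.1 -0.5] op 0.0258
twist 0.002
```

View pics/c8.png

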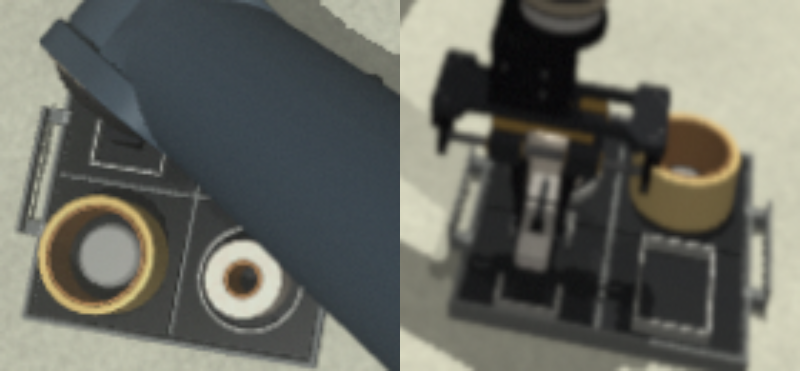

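```bash
python3 -m pendant '[{"x":-0.1,"y":0.2,"z":0.8,"twist":0},{"x":-0.1,"y":0.2,"z":1.6,"twist":0},{"x":-0.1,"y":0.2,"z":2.2,"twist":0},{"x":-0.1,"y":0.2,"z":2.5,"twist":0},{"x":-0.1,"y":0.2,"z":2.5,"twist":0}]'
python3 go.py 0.585 0.154 0.1955 -8.5
```

```text
clock: 19.1
ee_pos: [0.5848, 0.1575, 0.2091]
ee_rot: [0.073, 0.997, -0.006, 0.005]
contact_force: [-1.0, 0.4, -1.4]
opening: 0.0256
grasp [0.5862 0.1553]
cm [ 0.12 -0.13  1.36] yaw x 2.996 tooly [0.145 0.989] tilt [-0.0105 -0.0116 -0.9999] q7 0.51 t 19.1 F [-1.   0.4 -1.4] op 0.0256
twist 0.003
```

```bash
python3 -m pendant '[{"x":0.1,"y":-0.1,"z":0.4,"twist":0},{"x":0.1,"y":-0.1,"z":0.8,"twist":0},{"x":0.1,"y":-0.1,"z":1.1,"twist":0},{"x":0.1,"y":-0.1,"z":1.3,"twist":0},{"x":0.1,"y":-0.1,"z":1.3,"twist":0}]'
python3 go.py 0.585 0.154 0.1955 -8.5
```

```text
clock: 19.6
ee_pos: [0.5838, 0.1566, 0.1961]
ee_rot: [0.073, 0.997, -0.006, 0.005]
contact_force: [0.4, 0.3, -0.6]
opening: 0.0257
grasp [0.5853 0.1544]
cm [ 0.02 -0.04  0.06] yaw x 2.996 tooly [0.145 0.989] tilt [-0.0106 -0.0117 -0.9999] q7 0.49 t 19.6 F [ 0.4  0.3 -0.6] op 0.0257
twist 0.003
```

```bash
python3 -m pendant '[{"x":0,"y":0,"z":0.1,"twist":0},{"x":0,"y":0,"z":0.1,"twist":0}]'
python3 -m pendant '[{"x":0,"y":0,"z":0,"twist":0},{"x":0,"y":0,"z":0,"twist":0},{"x":0,"y":0,"z":0,"twist":0}]' 46
python3 -m pendant '[{"x":0,"y":0,"z":-2,"twist":0},{"x":0,"y":0,"z":-5,"twist":0},{"x":0,"y":0,"z":-9,"twist":0},{"x":0,"y":0,"z":-12,"twist":0},{"x":0,"y":0,"z":-12,"twist":0}]'
python3 go.py 0.5485 -0.203 0.30 67.5
```

```text
clock: 19.8
ee_pos: [0.5838, 0.1568, 0.1958]
ee_rot: [0.073, 0.997, -0.006, 0.005]
contact_force: [-1.7, -1.3, 4.5]
opening: 0.0255
clock: 20.1
ee_pos: [0.5839, 0.1568, 0.1957]
ee_rot: [0.073, 0.997, -0.006, 0.005]
contact_force: [0.2, 0.1, 1.1]
opening: 0.0381
clock: 20.6
ee_pos: [0.5837, 0.16, 0.3218]
ee_rot: [0.073, 0.997, -0.004, 0.01]
contact_force: [1.0, 1.0, 0.3]
opening: 0.04
grasp [0.5869 0.1583]
cm [ -1.39 -36.28   2.47] yaw x 2.996 tooly [0.145 0.989] tilt [-0.0199 -0.0072 -0.9998] q7 0.61 t 20.6 F [1.  1.  0.3] op 0.04
twist -1.323
```

```bash
python3 -m pendant '[{"x":0,"y":-2,"z":0,"twist":0.12},{"x":0,"y":-5,"z":0,"twist":0.26},{"x":-0.2,"y":-8.5,"z":0,"twist":0.4},{"x":-0.4,"y":-12,"z":0,"twist":0.54},{"x":-0.6,"y":-15.5,"z":0,"twist":0.68}]' 70
python3 go.py 0.5485 -0.203 0.30 67.5
```

```text
clock: 21.1
ee_pos: [0.5666, 0.0045, 0.3234]
ee_rot: [0.403, 0.915, -0.001, 0.011]
contact_force: [0.1, 0.6, -0.7]
opening: 0.06
grasp [0.5698 0.0028]
cm [-13.71 -15.47   2.51] yaw x 2.311 tooly [0.738 0.674] tilt [-0.0199  0.0069 -0.9998] q7 0.27 t 21.1 F [ 0.1  0.6 -0.7] op 0.06
twist 1.133
```

Run:
```python
from h import *
snap('top','t9')
a=cv2.imread('pics/t9.png')[140:290,90:240];a=cv2.resize(a,(600,600),interpolation=cv2.INTER_CUBIC);cv2.imwrite('pics/c9.png',a)
```

```text
(no output)
```

View pics/c9.png

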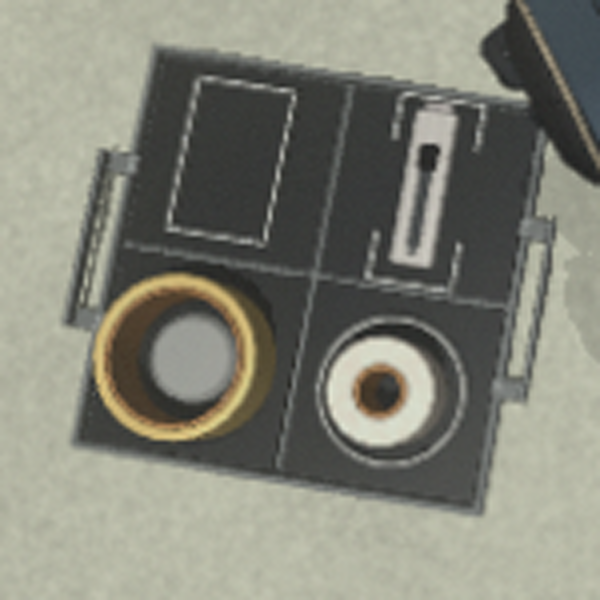

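Run:
```python
from h import *
c=load('t9');im=c['pixels'];V=im.max(2).astype(int)
u=np.array([np.cos(np.radians(-8.5)),np.sin(np.radians(-8.5))]);v=np.array([-u[1],u[0]]);o=np.array([.585,.154])
# sample along long axis at z=.0165.. for offsets
for w in (-6,-3,0,3,6,10):
    row=[]
    for s in np.arange(-64,66,2.):
        q=proj(c,[[*(o+u*s/1000+v*w/1000),.021]])[0]
        row.append(int(cv2.getRectSubPix(im.max(2),(1,1),(float(q[0]),float(q[1])))[0,0]))
    print(w,row[:12],'|',row[-14:])
b=cv2.imread('pics/t9.png')[160:212,180:215];cv2.imwrite('pics/c9b.png',cv2.resize(b,None,fx=11,fy=11,interpolation=cv2.INTER_NEAREST))
m=(V>110).astype(np.uint8)*0; m[162:212,183:212]=(V[162:212,183:212]>125)
n,l,st,ce=cv2.connectedComponentsWithStats(m)
for i in range(1,n):
    if st[i,4]>60:
        ct=np.argwhere(l==i)[:,::-1];P=(onz(c,ct,.024)[:,:2]-o)*1000
        print(st[i],'long',(P@u).min(),(P@u).max(),'lat',(P@v).min(),(P@v).max())
```

```text
-6 [76, 100, 92, 140, 113, 77, 61, 63, 62, 128, 175, 194] | [190, 189, 189, 190, 192, 165, 150, 146, 132, 141, 115, 104, 115, 114]
-3 [86, 102, 108, 158, 115, 76, 61, 61, 69, 130, 174, 192] | [188, 188, 188, 187, 187, 168, 164, 167, 157, 122, 112, 112, 116, 126]
0 [85, 95, 115, 136, 97, 66, 61, 60, 76, 125, 180, 186] | [190, 190, 189, 188, 185, 172, 156, 162, 140, 108, 139, 116, 114, 139]
3 [75, 96, 115, 116, 89, 58, 61, 61, 76, 119, 176, 187] | [190, 191, 190, 191, 188, 174, 149, 161, 126, 130, 166, 111, 115, 144]
6 [63, 103, 109, 109, 89, 63, 59, 61, 72, 121, 172, 190] | [188, 188, 188, 187, 186, 170, 150, 157, 117, 143, 147, 99, 115, 120]
10 [80, 104, 92, 134, 108, 74, 59, 61, 63, 123, 167, 186] | [186, 185, 186, 189, 189, 147, 109, 91, 82, 124, 111, 103, 117, 117]
[188 165  19  42 321] long -45.97315440690601 57.17362556229087 lat -15.328594173759893 13.348869420164206
```

View pics/c9b.png

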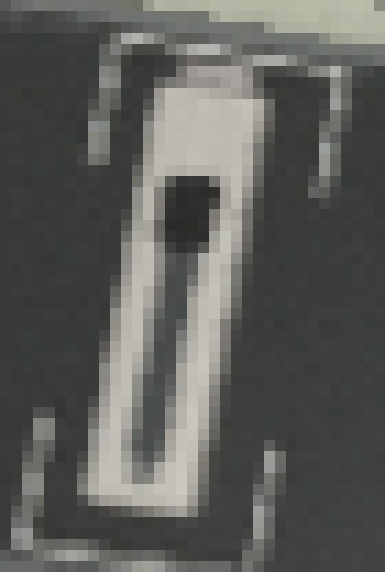

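```bash
python3 -m pendant '[{"x":-2,"y":-2.2,"z":0,"twist":0.14},{"x":-4.5,"y":-5,"z":0,"twist":0.28},{"x":-7,"y":-8,"z":0,"twist":0.42},{"x":-9.5,"y":-11,"z":0,"twist":0.56},{"x":-12,"y":-13.5,"z":0,"twist":0.7}]' 75
python3 go.py 0.5485 -0.203 0.30 67.5
```

```text
clock: 21.65
ee_pos: [0.5447, -0.1834, 0.3256]
ee_rot: [0.699, 0.715, -0.0, 0.012]
contact_force: [0.3, -0.3, -0.9]
opening: 0.0653
grasp [ 0.5474 -0.1863]
cm [-1.63  0.03  2.59] yaw x 1.593 tooly [1.    0.022] tilt [-0.0171  0.0155 -0.9997] q7 -0.01 t 21.65 F [ 0.3 -0.3 -0.9] op 0.0653
twist 0.414
```

```bash
python3 -m pendant '[{"x":-0.5,"y":0,"z":0,"twist":0.14},{"x":-1.2,"y":0,"z":0.5,"twist":0.28},{"x":-1.6,"y":0,"z":1,"twist":0.41},{"x":-1.6,"y":0,"z":1.5,"twist":0.41},{"x":-1.6,"y":0,"z":1.5,"twist":0.41}]' 75
python3 go.py 0.5485 -0.203 0.215 67.5
python3 - <<'E'
from h import *
c=snap('scene','s10')
b=cv2.imread('pics/s10.png')[130:240,110:250]
cv2.imwrite('pics/c10.png',cv2.resize(b,None,fx=5,fy=5,interpolation=cv2.INTER_CUBIC))
E
```

```text
clock: 22.15
ee_pos: [0.545, -0.1991, 0.3102]
ee_rot: [0.829, 0.559, 0.001, 0.011]
contact_force: [-0.4, 0.5, -0.2]
opening: 0.0649
grasp [ 0.5475 -0.2018]
cm [ 0.02 -0.05  9.53] yaw x 1.186 tooly [ 0.927 -0.375] tilt [-0.0094  0.0193 -0.9998] q7 -0.35 t 22.15 F [-0.4  0.5 -0.2] op 0.0649
twist 0.008
```

View pics/c10.png

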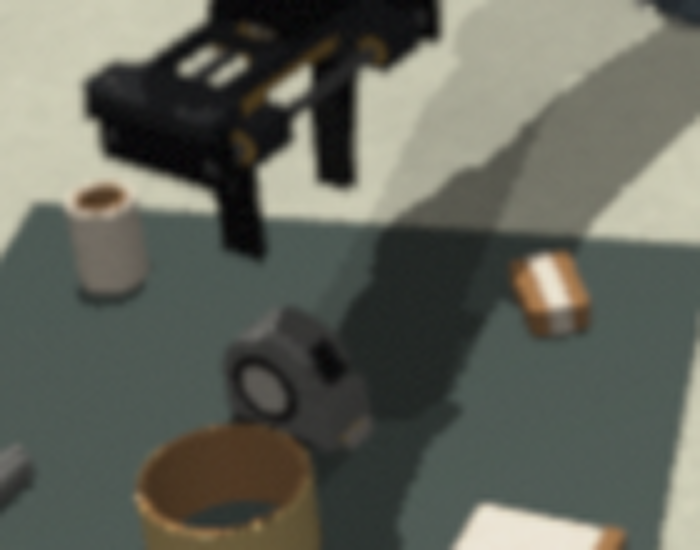

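```bash
python3 -m pendant '[{"x":0,"y":0,"z":2,"twist":0},{"x":0,"y":0,"z":4.5,"twist":0},{"x":0,"y":0,"z":5,"twist":0},{"x":0,"y":0,"z":5,"twist":0}]' 75
python3 go.py 0.5485 -0.203 0.207 67.5
```

```text
clock: 22.6
ee_pos: [0.5459, -0.1994, 0.2601]
ee_rot: [0.829, 0.56, 0.001, 0.01]
contact_force: [0.7, 0.1, 0.7]
opening: 0.0652
grasp [ 0.5482 -0.202 ]
cm [-0.04 -0.03  5.32] yaw x 1.188 tooly [ 0.927 -0.374] tilt [-0.0088  0.0182 -0.9998] q7 -0.39 t 22.6 F [0.7 0.1 0.7] op 0.0652
twist 0.01
```

```bash
python3 -m pendant '[{"x":0,"y":0,"z":1.5,"twist":0.01},{"x":0,"y":0,"z":3.5,"twist":0.01},{"x":0,"y":0,"z":5,"twist":0.01},{"x":0,"y":0,"z":5.3,"twist":0.01},{"x":0,"y":0,"z":5.3,"twist":0.01}]' 75
python3 -m pendant '[{"x":0,"y":0,"z":0,"twist":0},{"x":0,"y":0,"z":0,"twist":0},{"x":0,"y":0,"z":0,"twist":0},{"x":0,"y":0,"z":0,"twist":0},{"x":0,"y":0,"z":0,"twist":0}]' 0 25
python3 go.py 0.5485 -0.203 0.207 67.5
```

```text
clock: 23.1
ee_pos: [0.5466, -0.2001, 0.2067]
ee_rot: [0.831, 0.555, 0.001, 0.01]
contact_force: [-0.3, -0.2, 0.5]
opening: 0.0655
clock: 23.6
ee_pos: [0.5474, -0.2003, 0.2076]
ee_rot: [0.831, 0.555, 0.002, 0.011]
contact_force: [2.6, -0.7, 2.0]
opening: 0.0361
grasp [ 0.5501 -0.203 ]
cm [-0.06 -0.14  0.05] yaw x 1.178 tooly [ 0.924 -0.383] tilt [-0.0082  0.0204 -0.9998] q7 -0.44 t 23.6 F [ 2.6 -0.7  2. ] op 0.0361
twist -0.0
```

```bash
python3 -m pendant '[{"x":0,"y":0,"z":-2,"twist":0},{"x":0,"y":0,"z":-5,"twist":0},{"x":0,"y":0,"z":-9,"twist":0},{"x":0,"y":0,"z":-12,"twist":0},{"x":0,"y":0,"z":-12,"twist":0}]' - 35
python3 go.py 0.6035 0.2735 0.335 -8.5
```

```text
clock: 24.1
ee_pos: [0.5465, -0.1983, 0.3315]
ee_rot: [0.831, 0.555, 0.004, 0.014]
contact_force: [1.1, -0.2, -2.2]
opening: 0.0358
grasp [ 0.5503 -0.2014]
cm [ 45.9  -13.26  -1.07] yaw x 1.178 tooly [ 0.923 -0.383] tilt [-0.0078  0.0276 -0.9996] q7 -0.35 t 24.1 F [ 1.1 -0.2 -2.2] op 0.0358
twist 1.326
```

```bash
python3 -m pendant '[{"x":2,"y":-0.6,"z":0,"twist":-0.12},{"x":5,"y":-1.4,"z":0,"twist":-0.26},{"x":8.5,"y":-2.4,"z":0,"twist":-0.4},{"x":12,"y":-3.4,"z":0,"twist":-0.54},{"x":15.5,"y":-4.5,"z":0,"twist":-0.68}]'
python3 go.py 0.6035 0.2735 0.33 -8.5
```

```text
clock: 24.6
ee_pos: [0.5634, -0.037, 0.3272]
ee_rot: [0.597, 0.802, -0.001, 0.013]
contact_force: [0.7, -0.4, -2.9]
opening: 0.0356
grasp [ 0.5666 -0.04  ]
cm [28.94 12.57 -0.77] yaw x 1.863 tooly [0.957 0.288] tilt [-0.0223  0.0129 -0.9997] q7 -0.04 t 24.6 F [ 0.7 -0.4 -2.9] op 0.0356
twist -1.13
```

```bash
python3 -m pendant '[{"x":3.5,"y":1.5,"z":0,"twist":-0.14},{"x":7,"y":3,"z":0,"twist":-0.28},{"x":10.5,"y":4.6,"z":0,"twist":-0.42},{"x":14,"y":6.1,"z":0,"twist":-0.56},{"x":17.5,"y":7.6,"z":0,"twist":-0.68}]'
python3 go.py 0.6035 0.2735 0.33 -8.5
```

```text
clock: 25.1
ee_pos: [0.5851, 0.1534, 0.3221]
ee_rot: [0.292, 0.956, -0.007, 0.01]
contact_force: [0.6, 0.3, -2.5]
opening: 0.0355
grasp [0.5876 0.1501]
cm [ 5.56 11.11 -1.  ] yaw x 2.548 tooly [0.559 0.829] tilt [-0.023  -0.0074 -0.9997] q7 0.22 t 25.1 F [ 0.6  0.3 -2.5] op 0.0355
twist -0.445
```

```bash
python3 -m pendant '[{"x":1.6,"y":3.2,"z":0,"twist":-0.13},{"x":3.2,"y":6.4,"z":0,"twist":-0.26},{"x":4.7,"y":9.4,"z":0,"twist":-0.39},{"x":5.5,"y":11,"z":0,"twist":-0.44},{"x":5.5,"y":11,"z":0,"twist":-0.44}]'
python3 -m pendant '[{"x":0,"y":0,"z":0,"twist":0},{"x":0,"y":0,"z":0,"twist":0}]'
python3 go.py 0.6035 0.2735 0.25 -8.5
```

```text
clock: 25.6
ee_pos: [0.5998, 0.2779, 0.3185]
ee_rot: [0.075, 0.997, -0.008, 0.007]
contact_force: [-0.7, -0.8, -2.5]
opening: 0.0354
clock: 25.8
ee_pos: [0.5999, 0.2762, 0.3175]
ee_rot: [0.076, 0.997, -0.01, 0.006]
contact_force: [-0.4, -0.5, -2.8]
opening: 0.0356
grasp [0.6017 0.2728]
cm [-0.08  0.22  6.75] yaw x 2.99 tooly [0.152 0.988] tilt [-0.0134 -0.0182 -0.9997] q7 0.44 t 25.8 F [-0.4 -0.5 -2.8] op 0.0356
twist -0.004
```

```bash
python3 -m pendant '[{"x":-0.1,"y":0.1,"z":2,"twist":0},{"x":-0.1,"y":0.1,"z":4.5,"twist":0},{"x":-0.1,"y":0.1,"z":6,"twist":0},{"x":-0.1,"y":0.1,"z":6,"twist":0},{"x":-0.1,"y":0.1,"z":6,"twist":0}]'
python3 go.py 0.6035 0.2735 0.2145 -8.5
python3 - <<'E'
from h import *
c=snap('scene','s11')
b=cv2.imread('pics/s11.png')[140:260,260:410]
cv2.imwrite('pics/c11.png',cv2.resize(b,None,fx=5,fy=5,interpolation=cv2.INTER_CUBIC))
E
```

```text
clock: 26.3
ee_pos: [0.6018, 0.2756, 0.2573]
ee_rot: [0.076, 0.997, -0.01, 0.006]
contact_force: [0.7, 0.4, -2.3]
opening: 0.0359
grasp [0.6036 0.2722]
cm [0.08 0.21 4.28] yaw x 2.989 tooly [0.152 0.988] tilt [-0.013  -0.0182 -0.9997] q7 0.4 t 26.3 F [ 0.7  0.4 -2.3] op 0.0359
twist -0.004
```

View pics/c11.png

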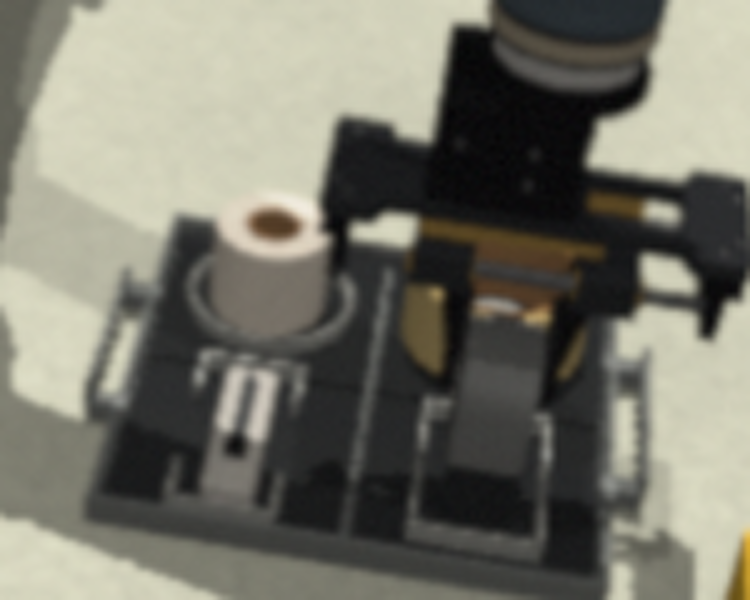

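```bash
python3 -m pendant '[{"x":0.1,"y":0.2,"z":1,"twist":0},{"x":0.1,"y":0.2,"z":2,"twist":0},{"x":0.1,"y":0.2,"z":3,"twist":0},{"x":0.1,"y":0.2,"z":3.5,"twist":0},{"x":0.1,"y":0.2,"z":3.5,"twist":0}]'
python3 go.py 0.6035 0.2735 0.2145 -8.5
```

```text
clock: 26.85
ee_pos: [0.6014, 0.2771, 0.2217]
ee_rot: [0.076, 0.997, -0.01, 0.005]
contact_force: [-0.2, -0.9, -2.3]
opening: 0.036
grasp [0.603  0.2737]
cm [-0.04  0.    0.72] yaw x 2.989 tooly [0.152 0.988] tilt [-0.0124 -0.0186 -0.9997] q7 0.37 t 26.85 F [-0.2 -0.9 -2.3] op 0.036
twist -0.004
```

```bash
python3 -m pendant '[{"x":0,"y":0,"z":0.3,"twist":0},{"x":0,"y":0,"z":0.5,"twist":0},{"x":0,"y":0,"z":0.7,"twist":0},{"x":0,"y":0,"z":0.7,"twist":0}]'
python3 go.py 0.6035 0.2735 0.2145 -8.5
```

```text
clock: 27.25
ee_pos: [0.6016, 0.277, 0.2149]
ee_rot: [0.076, 0.997, -0.01, 0.006]
contact_force: [0.5, -0.0, -2.4]
opening: 0.0354
grasp [0.6032 0.2736]
cm [-0.03 -0.01  0.04] yaw x 2.989 tooly [0.152 0.988] tilt [-0.0127 -0.0183 -0.9998] q7 0.37 t 27.25 F [ 0.5 -0.  -2.4] op 0.0354
twist -0.004
```

```bash
python3 -m pendant '[{"x":0,"y":0,"z":0.1,"twist":0},{"x":0,"y":0,"z":0.1,"twist":0},{"x":0,"y":0,"z":0.1,"twist":0}]'
python3 -m pendant '[{"x":0,"y":0,"z":0.1,"twist":0},{"x":0,"y":0,"z":0.1,"twist":0},{"x":0,"y":0,"z":0.1,"twist":0}]'
```

```text
clock: 27.55
ee_pos: [0.6016, 0.2771, 0.2147]
ee_rot: [0.076, 0.997, -0.01, 0.006]
contact_force: [-0.5, -1.6, 4.5]
opening: 0.0356
clock: 27.85
ee_pos: [0.6016, 0.2772, 0.2147]
ee_rot: [0.076, 0.997, -0.01, 0.006]
contact_force: [-2.8, -2.7, 6.6]
opening: 0.0359
```

```bash
python3 -m pendant '[{"x":0,"y":0,"z":0,"twist":0},{"x":0,"y":0,"z":0,"twist":0},{"x":0,"y":0,"z":0,"twist":0},{"x":0,"y":0,"z":0,"twist":0}]' 65
python3 -m pendant '[{"x":0,"y":0,"z":-2,"twist":0},{"x":0,"y":0,"z":-5,"twist":0},{"x":0,"y":0,"z":-9,"twist":0},{"x":0,"y":0,"z":-13,"twist":0},{"x":0,"y":0,"z":-15,"twist":0}]'
python3 go.py 0.45 -0.15 0.40
```

```text
clock: 28.25
ee_pos: [0.6016, 0.2773, 0.2145]
ee_rot: [0.076, 0.997, -0.01, 0.006]
contact_force: [-0.0, -0.3, 0.6]
opening: 0.0548
clock: 28.75
ee_pos: [0.5999, 0.2816, 0.3702]
ee_rot: [0.076, 0.997, -0.008, 0.009]
contact_force: [1.1, 1.0, -0.3]
opening: 0.0565
grasp [0.6027 0.2788]
cm [  8.55 -44.74  -2.53] yaw x 2.99 tooly [0.152 0.988] tilt [-0.0188 -0.0137 -0.9997] q7 0.47 t 28.75 F [ 1.1  1.  -0.3] op 0.0565
```

Move clear (between tray and mat) and look at everything.

```bash
python3 -m pendant '[{"x":1,"y":-3,"z":-1,"twist":0},{"x":2,"y":-7,"z":-2,"twist":0},{"x":3,"y":-11.5,"z":-2,"twist":0},{"x":4,"y":-16,"z":-2,"twist":0},{"x":5,"y":-20,"z":-2,"twist":0}]'
python3 -m pendant '[{"x":1,"y":-4,"z":0,"twist":0},{"x":2,"y":-8.5,"z":0,"twist":0},{"x":3,"y":-13,"z":0,"twist":0},{"x":3.5,"y":-17,"z":0,"twist":0},{"x":3.5,"y":-20,"z":0,"twist":0}]'
python3 -m pendant '[{"x":1,"y":-4,"z":0,"twist":0},{"x":2,"y":-8.5,"z":0,"twist":0},{"x":3,"y":-12,"z":0,"twist":0},{"x":3,"y":-12,"z":0,"twist":0},{"x":3,"y":-12,"z":0,"twist":0}]'
python3 - <<'E'
from h import *
snap('top','t12');snap('scene','s12')
a=cv2.imread('pics/t12.png')[145:275,100:235];b=cv2.imread('pics/s12.png')[160:270,80:400]
cv2.imwrite('pics/c12.png',cv2.resize(a,None,fx=4.5,fy=4.5,interpolation=cv2.INTER_CUBIC));cv2.imwrite('pics/c12b.png',cv2.resize(b,None,fx=2.5,fy=2.5,interpolation=cv2.INTER_CUBIC))
E
```

```text
clock: 29.25
ee_pos: [0.5189, 0.0904, 0.3932]
ee_rot: [0.076, 0.997, -0.008, 0.01]
contact_force: [0.2, -0.7, 0.5]
opening: 0.0566
clock: 29.75
ee_pos: [0.4528, -0.1037, 0.3965]
ee_rot: [0.077, 0.997, -0.009, 0.01]
contact_force: [0.8, -0.2, 0.7]
opening: 0.0565
clock: 30.25
ee_pos: [0.4047, -0.2177, 0.3988]
ee_rot: [0.078, 0.997, -0.01, 0.01]
contact_force: [0.3, 0.8, -0.7]
opening: 0.0567
```

View pics/c12.png

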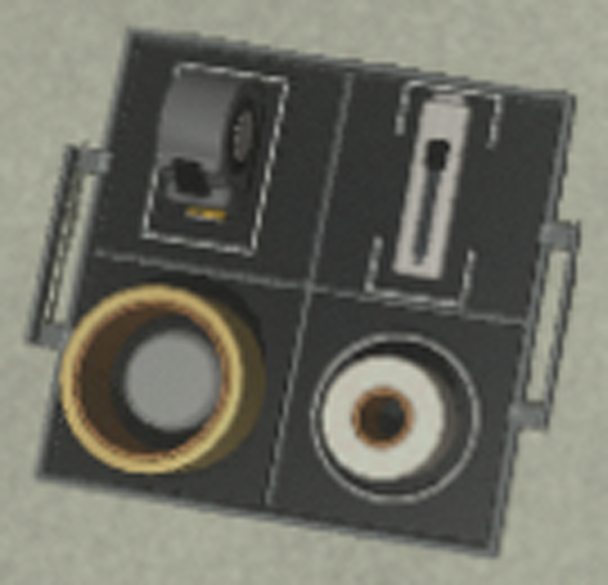

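View pics/c12b.png

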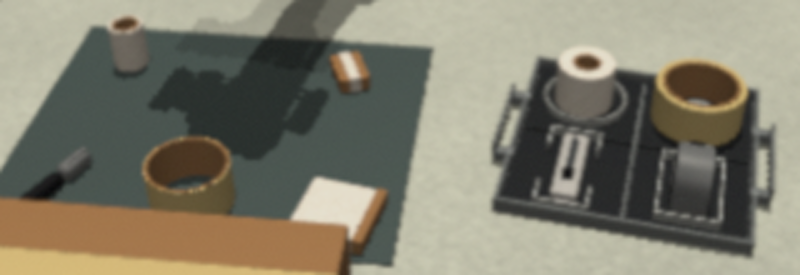

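Run:
```python
import m
from h import *
c=load('t12');m.c=c;hsv=cv2.cvtColor(c['pixels'],cv2.COLOR_RGB2HSV);V=hsv[...,2].astype(int);S=hsv[...,1].astype(int)
m.rep('tape',(V>130)&(S>60),(110,200,160,255),.057)
m.rep('lab',(V>150)&(S<40),(168,218,205,258),.063)
a=load('s0' if 0 else 'scene0')['pixels'].astype(int);b=load('s12')['pixels'].astype(int)
for n,(x0,y0,x1,y1) in dict(tapeE=(137,214,174,240),labE=(120,166,140,190)).items(): print(n,abs(a-b)[y0:y1,x0:x1].mean())
s=observe();print(s['clock'],abs(s['qd']).max())
```

```text
tape A 1259.0 outer bbox (113, 209, 41, 41) circ [0.4818 0.2905] 0.0463 rect [481.8 290.8] [91.6 93.9] 0.8
tape A 961.5 hole bbox (115, 211, 37, 37) circ [0.4825 0.2905] 0.0404 rect [482.5 290.2] [81.3 81.2] 57.8
lab A 513.0 outer bbox (172, 225, 26, 26) circ [0.4634 0.1695] 0.0288 rect [463.4 169.7] [56.1 57. ] 0.6
lab A 177.0 hole bbox (177, 230, 16, 16) circ [0.4638 0.1698] 0.017 rect [464.4 169.8] [33.9 33.2] 46.2
tapeE 1.7446292446292446
labE 18.021527777777777
30.35 0.0174615112285135
```

Run:
```python
from h import *
o=[cv2.resize(cv2.imread(f'pics/{n}.png')[155:200,105:155],None,fx=8,fy=8,interpolation=cv2.INTER_NEAREST) for n in('scene0','s12')]
cv2.imwrite('pics/c13.png',np.hstack(o))
```

```text
(no output)
```

View pics/c13.png

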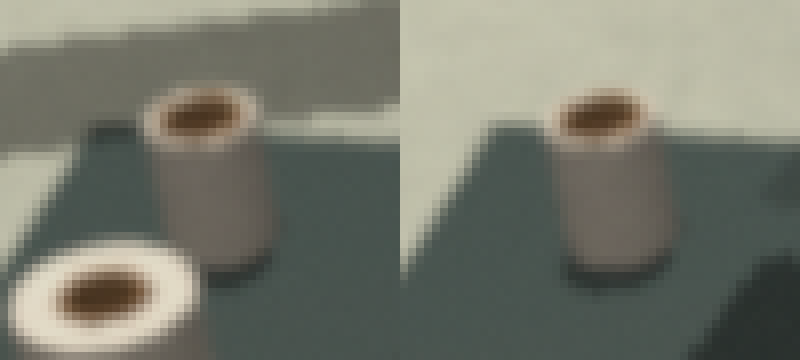

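The end roll of labels has not moved: its top is at (200,115) in the first crop and (600,115), with a 400 px offset, in the second. Only shadows and the missing full roll differ. Handing in.

```bash
python3 -c "
from rig import env
print(env.close_job())"
```

```text
the job is handed in; nothing more can be done
None
```

The caddy is set up as asked, placed in the order given, and the job was handed in at about 30.4 s of the 128 s allowed.

Last checks, from both cameras with the arm parked clear:
- **Tape roll:** flat over the hub, its centre within about 1 mm of the hub's.
- **Label roll:** standing inside the well rim, about 2 mm off centre.
- **Carton cutter:** flat in the trough with the slide up. It sits about 2 mm towards the blade end, so the blade tip is roughly 1 mm from the end wall. It may be touching, but it was set down at the right height with under 5 N.
- **Tape measure:** upright and lengthwise in the pocket.
- **Nearly finished rolls:** the tape end is unchanged in the pictures. My automatic picture comparison flagged the label end, but side-by-side crops show it in the same place; the difference comes from shadow and the missing full roll next to it.

The highest contact force shown at the end of any move was about 17 N, when the label roll was set down. The tool was tilted 1–2° during the cutter and measure placements, with no visible effect.

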